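# Load con rods into the indexing part marker and close its guard

## Task

Get the part marker ready to stamp the salvaged connecting rods lying on the bench. Fold its clear guard right back against the stop, then lay every rod flat in the nest that stands in the loading window, big end towards the rim, and turn the dial one click on after each rod, the last one too, so that the rods fill neighbouring nests and the window is left with an empty nest next to the last rod. When all are in, fold the guard down flat again, and leave the spray can and the spanner where they are.

Things in the scene. Friction and masses are not known exactly. Their poses are not given: they have to be found in the camera images.
- marker: part marker: grey cabinet 410 x 410 mm, clear deck, its top 96 mm above the bench. Origin on the bench under the dial's axis (the cabinet's middle); -x side faces the robot. Loading window in the deck: x -197 to -50, y -62 to +62 mm; the rest of the dial is covered. On the deck a white marking head, 270 mm high, at x, y above 75 mm, and a low stop-button box at x > 140, y < -95 mm
- dial (a joint): turn of the dial under the deck, rad, growing anticlockwise from above, no end stops, turns either way. Six clicks a turn (1.047 rad apart; starts in one, at 0). Let go within about 20 degrees of a click it settles into it within a second. Needs less than 0.3 N m
- dial_handle (a point): middle of the dial's T-handle, on the axis, 126 mm above the bench: a black bar 90 mm long, 16 mm wide, 22 mm high (this point at half its height), 19 mm clear above the deck. At dial = 0 it lies along the marker's x axis; it turns with the dial
- guard (a joint): fold angle of the guard, rad: 0 = down flat over the loading window, 1.57 = upright, 2.0 = leaning back against its stop. Stiff friction hinge: it stays at any angle (0.25 N m moves it). It may start a little open
- guard_hinge (a point): middle of the guard's hinge line, which runs along the marker's x at y = +66 mm, 100 mm above the bench (this point at x = -127 mm). The guard: clear panel in an aluminium frame, 152 mm along the hinge, 130 mm from hinge to free edge (towards -y when down), 6 mm thick
- guard_handle (a point): middle of the guard's grip bar: black, round, 12 mm thick, 84 mm long, parallel to the hinge, on two posts. With the guard down it is above the panel: 38 mm over the hinge's height and 114 mm from the hinge towards the marker's -y (16 mm short of the free edge). It turns with the guard
- load_place (a point): fixed point in the window: where the big end (centre of its underside) of a rod belongs when laid in the nest standing there; marker x = -161 mm, y = 0, 57 mm above the bench. The rod then lies along the marker's x, big end to the front (same yaw as the marker), its origin at x = -115 mm
- nest0 (a point): nest 0 of six alike, 0 degrees anticlockwise from the window at dial = 0: seat of a rod's big end (centre of its underside), 161 mm from the axis. Two white pads with sloping side plates that lead the rod in (2 to 3 mm free each side, 10 mm high), an end plate at the rim, the hub at the small end; between the pads the floor is 12 mm lower, with finger room beside the beam
- nest1 (a point): nest 1 of six alike, 60 degrees anticlockwise from the window at dial = 0: seat of a rod's big end (centre of its underside), 161 mm from the axis. Two white pads with sloping side plates that lead the rod in (2 to 3 mm free each side, 10 mm high), an end plate at the rim, the hub at the small end; between the pads the floor is 12 mm lower, with finger room beside the beam
- nest2 (a point): nest 2 of six alike, 120 degrees anticlockwise from the window at dial = 0: seat of a rod's big end (centre of its underside), 161 mm from the axis. Two white pads with sloping side plates that lead the rod in (2 to 3 mm free each side, 10 mm high), an end plate at the rim, the hub at the small end; between the pads the floor is 12 mm lower, with finger room beside the beam
- nest3 (a point): nest 3 of six alike, 180 degrees anticlockwise from the window at dial = 0: seat of a rod's big end (centre of its underside), 161 mm from the axis. Two white pads with sloping side plates that lead the rod in (2 to 3 mm free each side, 10 mm high), an end plate at the rim, the hub at the small end; between the pads the floor is 12 mm lower, with finger room beside the beam
- nest4 (a point): nest 4 of six alike, 240 degrees anticlockwise from the window at dial = 0: seat of a rod's big end (centre of its underside), 161 mm from the axis. Two white pads with sloping side plates that lead the rod in (2 to 3 mm free each side, 10 mm high), an end plate at the rim, the hub at the small end; between the pads the floor is 12 mm lower, with finger room beside the beam
- nest5 (a point): nest 5 of six alike, 300 degrees anticlockwise from the window at dial = 0: seat of a rod's big end (centre of its underside), 161 mm from the axis. Two white pads with sloping side plates that lead the rod in (2 to 3 mm free each side, 10 mm high), an end plate at the rim, the hub at the small end; between the pads the floor is 12 mm lower, with finger room beside the beam
- rodA: steel connecting rod, 130 mm long, 20 mm thick, 0.36 kg, one of up to four alike (None: absent or held). Origin: underside, midway between its eyes; z up. Big end: eye 48 mm across, bolt bosses 54 mm wide, centre at x = -46 mm. Small end: 28 mm, centre at x = +46 mm. Beam between: 20 mm wide, 14 mm high (3 to 17 mm above the underside), free to grip from above at x = -25 to +30 mm. Balances near x = -20 mm
- rodB: steel connecting rod, 130 mm long, 20 mm thick, 0.36 kg, one of up to four alike (None: absent or held). Origin: underside, midway between its eyes; z up. Big end: eye 48 mm across, bolt bosses 54 mm wide, centre at x = -46 mm. Small end: 28 mm, centre at x = +46 mm. Beam between: 20 mm wide, 14 mm high (3 to 17 mm above the underside), free to grip from above at x = -25 to +30 mm. Balances near x = -20 mm
- rodC: steel connecting rod, 130 mm long, 20 mm thick, 0.36 kg, one of up to four alike (None: absent or held). Origin: underside, midway between its eyes; z up. Big end: eye 48 mm across, bolt bosses 54 mm wide, centre at x = -46 mm. Small end: 28 mm, centre at x = +46 mm. Beam between: 20 mm wide, 14 mm high (3 to 17 mm above the underside), free to grip from above at x = -25 to +30 mm. Balances near x = -20 mm
- rodD: steel connecting rod, 130 mm long, 20 mm thick, 0.36 kg, one of up to four alike (None: absent or held). Origin: underside, midway between its eyes; z up. Big end: eye 48 mm across, bolt bosses 54 mm wide, centre at x = -46 mm. Small end: 28 mm, centre at x = +46 mm. Beam between: 20 mm wide, 14 mm high (3 to 17 mm above the underside), free to grip from above at x = -25 to +30 mm. Balances near x = -20 mm
- rodA_big (a point): centre of the underside of the big end of rodA
- rodB_big (a point): centre of the underside of the big end of rodB
- rodC_big (a point): centre of the underside of the big end of rodC
- rodD_big (a point): centre of the underside of the big end of rodD
- spray_can: grey spray can standing on the bench, 66 mm across, 200 mm high, bystander; origin under its middle
- spanner: steel spanner lying flat, 200 mm long, 38 mm wide, bystander; origin under its middle
Mind the look-alikes: they are no part of the job. Leave any blue, orange or purple look-alike of the rodD alone.

How it is judged:
By the outcome, as a careful person would: the job done as asked, in the order asked, and still so for the second after the job is handed in, with the robot touching nothing.
Of rodA, rodB, rodC, rodD only 2 to 4 are there at a start; the rules pass over those that are not, and their reading is None.
At some moment in a run one of rodA, rodB, rodC, rodD may be knocked a few centimetres aside while the robot is not near it.
Once in a run the grip may slacken for a moment while it holds something.
It also fails if it takes over 210 s, if anything falls off the work surface, if the arm or the gripper's body presses on something with over 40 N, if the wrist force passes 120 N, or if a joint passes its speed limit or range.

## Robot

A 6-joint arm with a two-finger parallel gripper is mounted at the origin on the work surface. World frame = base frame: x ahead of the robot, y to its left, z up, the work surface at z = 0. Lengths are in m, angles in rad, forces in N, time in s.
With the tool pointing down it reaches from about 0.3 to 0.825 m from the base axis. Payload 5.4 kg.
Tool frame: the origin (TCP) lies between the finger pads; the fingertips stand ahead of it and the grasp point (between the pads) lies 11 mm behind it (arm.tips_ahead is the z of the fingertips in the tool frame, in m); z points along the fingers, y is the line along which they close (so a half turn about z gives the same grasp; the last joint's range is limited). The gripper opens to 92 mm and grips with 3 to 60 N. Pads are 20 mm wide; open, the fingers measure 128 mm over their backs; the gripper's body (75 mm by 189 mm) begins 69 mm behind the grasp point.
Start: joints at [-1.374, 0.158, 1.597, -0, 1.386, -0.21], TCP at [0.227, -0.528, 0.223] pointing down, gripper open.
Joint ranges: [-2.91, 2.91], [-0.94, 2.29], [0.18, 2.7], [-1.29, 4.43], [0.17, 2.64], [-3, 3]. Speed limits (rad/s): [2.57, 2.57, 3.14, 3.14, 3.14, 3.14].

## Interface

Orientations are given as a rotation vector (axis times angle).
In Python, from plant import telemetry, imaging, arm gives the robot as it stands.
- The arm moves only by the tool arm_command, never from a script. Its argument "commands" is a list of rows, each a list of 6 numbers: the shift along the tool's x, y, z in m, then the turn, a rotation vector about the tool's x, y, z in rad. A call has 1 to 20 rows; each row shifts and turns the commanded pose from where the row before left it, along the tool's axes as they then stand; what a row does not reach is not made up. A row lasts 1/8 s, in which the tool goes at most 62.5 mm and 10.7 degrees, less where a joint would pass 70% of its speed; a pose out of reach is approached as far as the arm can. A call with a gripper value outside its range is refused whole. "jaw" is the gripper command: -1 is shut, 1 is fully open, values between are in proportion, set as the call begins (left out, the last holds). The fingers move at their own pace and stop on an object; "force" is the grip in N (left out, the last holds). Time passes only in rows, so rows that do not move let the fingers close. It gives the time, the measured TCP pose, the force, the opening and the grip force at its end, in the units of the state.
- telemetry.sense(): the state, without advancing time (a new reading comes with each control period).
- imaging.snapshot(name): name is "scene" or "top" or "wrist"; returns the picture (400x640x3 uint8, red, green, blue); there is no depth.
- imaging.camera_params(name): a dict with "vfov" (degrees; the focal length in pixels is half the picture's height over the tangent of half this angle, whatever the lens; pixels are square), "cx", "cy" (the principal point, pixels), "cam_to_world" (4x4, takes a point from camera to world coordinates); the wrist camera has in their place "hand_eye" (4x4, takes a point from camera to tool coordinates, whose origin is the TCP and whose axes are the flange's). Camera axes: x right, y up, looking along -z (the intrinsics and any distortion apply to the point x, -y, -z); pixel columns grow to the right and rows downward; lengths in m; the calibration is good to about 2 mm. A picture is of the moment at which its call begins: read the wrist's pose just before it. camera_params takes no time and is no camera call.
- arm.finish_job(): hands the job in; it is judged then, once.
The state is a dict: "time_s": time; "qpos": joint angles; "joint_velocities": joint speeds; "joint_torque": joint torques, N m; "tool_pos": TCP position; "eef_rot": TCP orientation; "force": force on the tool from outside, world axes, zero at the start; "torque": the same for the moment, N m; "finger_gap": opening from 0.0 (shut) to 1.0 (fully open); "grasp_force": force on a finger pad.
Only numpy, scipy, OpenCV 4.12 (cv2) and the standard library are available. Lean on these libraries where they do the work, as an engineer would, in place of code of your own. Each camera call takes 0.05 s, during which the arm holds its last target. There are 200 camera calls.

## Working session

There is one attempt and no reset: what is moved stays moved. The work goes in short steps, Python scripts to look and compute and a tool call to move; the robot and the scene stay as the last step left them, time stands still between calls to the robot, and variables do not carry over. Pictures are saved under pics/ and viewed, at most 14 in all, crops included, and the job is handed in when it is done.

Besides the shell and the picture viewer there is one more tool, called after "Emit:" by a JSON object that holds its "name" and its "arguments", one argument or row to a line. arm_command: Moves the arm, as the interface text tells. Its arguments: {"type":"object","properties":{"commands":{"type":"array"},"jaw":{"type":"number"},"force":{"type":"number"}},"required":["commands"]}

```bash
mkdir -p pics; ls; python3 - <<'E'
from plant import telemetry, imaging, arm
import cv2,numpy as np
s=telemetry.sense();print({k:np.round(v,3).tolist() for k,v in s.items()},arm.tips_ahead)
for n in ["scene","top","wrist"]:
    p=imaging.camera_params(n);print(n,{k:np.round(v,4).tolist() if not isinstance(v,str) else v for k,v in p.items()})
    cv2.imwrite(f"pics/{n}0.png",imaging.snapshot(n)[:,:,::-1])
E
```

```text
pics
{'time_s': 0.0, 'qpos': [-1.374, 0.159, 1.598, -0.0, 1.386, -0.21], 'joint_velocities': [0.001, -0.0, 0.0, -0.001, -0.001, 0.0], 'joint_torque': [-0.001, -38.558, -32.211, 0.07, 0.038, -0.0], 'tool_pos': [0.227, -0.527, 0.222], 'eef_rot': [-3.075, -0.634, 0.0], 'force': [0.726, 0.644, -0.459], 'torque': [0.011, 0.007, -0.016], 'grasp_force': 0.0, 'finger_gap': 1.002} 0.008
scene {'vfov': 44.2629, 'cx': 321.2204, 'cy': 190.0999, 'cam_to_world': [[0.5575, -0.5969, 0.577, 1.6693], [0.8302, 0.4043, -0.384, -0.6185], [-0.0041, 0.6931, 0.7209, 1.4571], [0.0, 0.0, 0.0, 1.0]]}
top {'vfov': 44.9573, 'cx': 319.2721, 'cy': 198.7376, 'cam_to_world': [[-0.0218, 0.9826, -0.1845, 0.2647], [-0.9997, -0.0238, -0.0085, 0.0812], [-0.0127, 0.1842, 0.9828, 1.6548], [0.0, 0.0, 0.0, 1.0]]}
wrist {'vfov': 61.4081, 'cx': 319.8844, 'cy': 194.9387, 'hand_eye': [[-0.0007, 0.9643, 0.265, 0.0748], [1.0, 0.0008, -0.0003, 0.0012], [-0.0005, 0.265, -0.9643, -0.161], [0.0, 0.0, 0.0, 1.0]]}
```

View pics/top0.png

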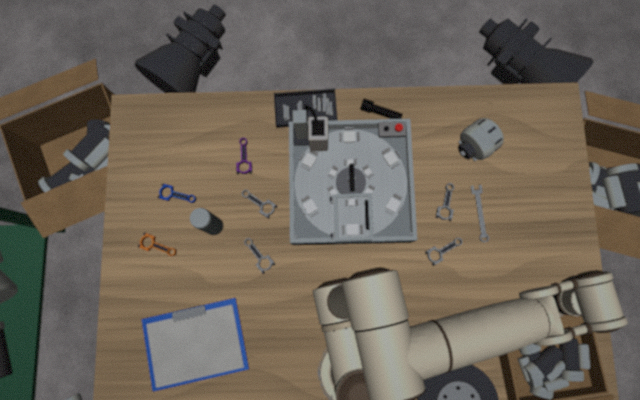

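View pics/scene0.png

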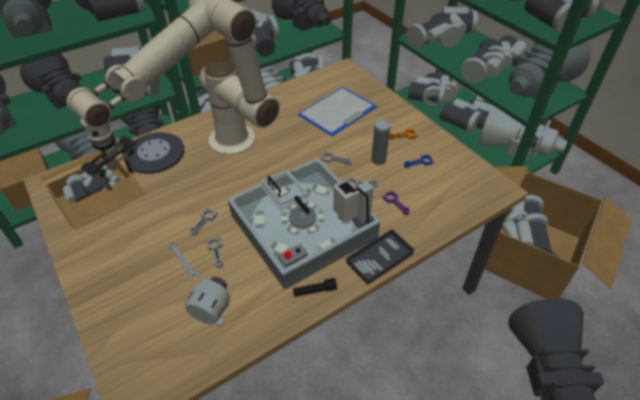

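Steel rods, in the top picture: (260,203), (260,256), (445,203) and (444,251). Blue (177,193), orange (157,244) and purple (244,157) are look-alikes, so I leave them. The spanner is at (481,213) and the can at (207,222). The marker's middle is at about (352,181), with the guard grip bar at (367,214). I'll confirm with one enlarged crop.

```bash
cat > h.py <<'E'
from plant import telemetry, imaging, arm
import cv2,numpy as np
from scipy.spatial.transform import Rotation as R
from scipy.optimize import least_squares
def cam(n,s=None):
    p=imaging.camera_params(n)
    if n=="wrist":
        s=s or telemetry.sense();T=np.eye(4);T[:3,:3]=R.from_rotvec(s["eef_rot"]).as_matrix();T[:3,3]=s["tool_pos"]
        M=T@np.array(p["hand_eye"])
    else: M=np.array(p["cam_to_world"])
    return M,200/np.tan(np.radians(p["vfov"])/2),p["cx"],p["cy"]
def proj(c,P):
    M,f,cx,cy=c;q=(np.atleast_2d(P)-M[:3,3])@M[:3,:3]
    return np.c_[cx+f*q[:,0]/-q[:,2],cy+f*q[:,1]/q[:,2]]
def unproj(c,uv,z):
    M,f,cx,cy=c;uv=np.atleast_2d(uv).astype(float)
    d=np.c_[(uv[:,0]-cx)/f,-(uv[:,1]-cy)/f,-np.ones(len(uv))]@M[:3,:3].T
    return M[:3,3]+d*((z-M[2,3])/d[:,2])[:,None]
def snap(n,tag):
    s=telemetry.sense();im=imaging.snapshot(n)[:,:,::-1].copy();cv2.imwrite(f"pics/{tag}.png",im);return im,cam(n,s),s
E
python3 - <<'E'
from h import *
im=cv2.imread("pics/top0.png")
cv2.imwrite("pics/top0c.png",cv2.resize(im[110:280,235:495],None,fx=3,fy=3,interpolation=cv2.INTER_CUBIC))
c=cam("top")
print(unproj(c,[[290,244],[415,242],[413,120],[289,121]],.096).round(3))
print(unproj(c,[[260,203],[260,256],[445,203],[444,251],[481,213],[207,222]],.02).round(3))
E
```

```text
[[ 0.411  0.192  0.096]
 [ 0.408 -0.21   0.096]
 [ 0.82  -0.228  0.096]
 [ 0.828  0.191  0.096]]
[[ 0.562  0.3    0.02 ]
 [ 0.38   0.299  0.02 ]
 [ 0.546 -0.335  0.02 ]
 [ 0.383 -0.32   0.02 ]
 [ 0.509 -0.455  0.02 ]
 [ 0.5    0.481  0.02 ]]
```

View pics/top0c.png

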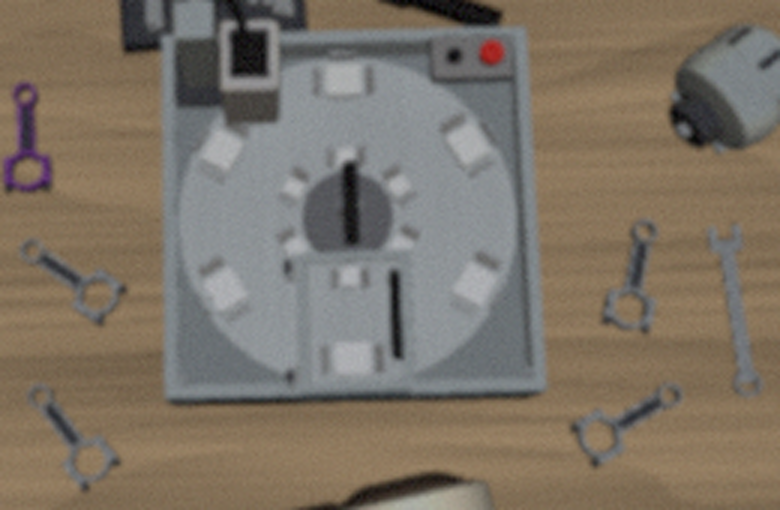

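Confirmed in the crop: four grey steel rods, with big/small eyes at (100,297)/(32,249), (90,461)/(40,395), (629,309)/(644,231) and (600,437)/(670,394). The T-handle lies along the marker's x from (349,162) to (351,244), and the grip bar runs from (395,271) to (398,358).

```bash
python3 - <<'E'
from h import *
c=cam("top"); k=lambda a:np.array(a,float)/3+[235,110]
# marker fit: x,y,yaw,guard
obs=[];loc=[]
for (u,v),a in zip([(352,358),(224,289),(222,150),(343,78),(468,143),(476,284)],[0,-60,-120,180,120,60]):
    r=.161;t=np.radians(180+a);loc.append([r*np.cos(t),r*np.sin(t),.057]);obs.append(k((u,v)))
loc+= [[.045,0,.137],[-.045,0,.137]];obs+=[k((349,162)),k((351,244))]
def mk(p,L): 
    L=np.atleast_2d(L);C,S=np.cos(p[2]),np.sin(p[2]);return np.c_[p[0]+C*L[:,0]-S*L[:,1],p[1]+S*L[:,0]+C*L[:,1],L[:,2]]
def bar(g):
    y=.066-.114*np.cos(g)+.038*np.sin(g);z=.1+.114*np.sin(g)+.038*np.cos(g);return np.array([[-.085,y,z],[-.169,y,z]])
bo=np.array([k((395,271)),k((398,358))])
f=lambda p:np.r_[(proj(c,mk(p,np.array(loc)))-np.array(obs)).ravel(),(proj(c,mk(p,bar(p[3])))-bo).ravel()]
r=least_squares(f,[.61,-.01,0,.1],loss="soft_l1");print("marker",r.x.round(4));print(f(r.x).reshape(-1,2).round(1).tolist())
for n,b,s in [("A",(100,297),(32,249)),("B",(90,461),(40,395)),("C",(629,309),(644,231)),("D",(600,437),(670,394))]:
    P=unproj(c,[k(b),k(s)],.017);d=P[1]-P[0];print(n,P.mean(0).round(4),"len",np.hypot(*d[:2]).round(4),"yaw",np.degrees(np.arctan2(d[1],d[0])).round(1))
E
```

```text
marker [ 0.619  -0.0125 -0.0009  0.1226]
[[-0.0, 0.2], [0.2, 0.2], [0.1, 0.1], [-0.2, 0.5], [-0.2, 0.5], [-0.5, 0.0], [0.2, -0.8], [0.4, -0.9], [-0.1, 1.3], [-0.0, -1.3]]
A [0.5695 0.3105 0.017 ] len 0.0976 yaw 53.5
B [0.3918 0.3113 0.017 ] len 0.0943 yaw 36.9
C [ 0.5573 -0.3437  0.017 ] len 0.0933 yaw -14.6
D [ 0.3911 -0.3304  0.017 ] len 0.094 yaw -60.4
```

```bash
cat >> h.py <<'E'
def plan(pos,yaw_deg=None,tilt=0.):
    "shift in present tool axes to pos, then local rotvec to tool-down with yaw, body tilted by tilt deg towards +y about world x"
    s=telemetry.sense();A=R.from_rotvec(s["eef_rot"]);d=A.inv().apply(np.array(pos)-s["tool_pos"])
    o="t %.2f pos %s shift %s |%.3f|"%(s["time_s"],np.round(s["tool_pos"],4),np.round(d,4),np.linalg.norm(d))
    if yaw_deg is not None:
        B=R.from_rotvec([np.radians(-tilt),0,0])*R.from_euler("z",yaw_deg,degrees=True)*R.from_rotvec([np.pi,0,0])
        o+=" turn %s"%np.round((A.inv()*B).as_rotvec(),4)
    x=A.as_matrix();print(o," yaw %.1f z-axis %s"%(np.degrees(np.arctan2(x[1,0],x[0,0])),np.round(x[:,2],3)))
E
python3 -c "
from h import *
plan([.48,-.03,.36],0)"
```

```text
t 0.15 pos [ 0.2274 -0.5276  0.2219] shift [ 0.4289 -0.3573 -0.1375] |0.575| turn [-0.0014  0.      0.4067]  yaw 23.3 z-axis [-0.     0.001 -1.   ]
```

Emit:
{"name": "arm_command", "arguments": {
  "commands": [
    [0.033,-0.0275,-0.0106,0,0,0],
    [0.033,-0.0275,-0.0106,0,0,0],
    [0.033,-0.0275,-0.0106,0,0,0],
    [0.033,-0.0275,-0.0106,0,0,0],
    [0.033,-0.0275,-0.0106,0,0,0],
    [0.033,-0.0275,-0.0106,0,0,0],
    [0.033,-0.0275,-0.0106,0,0,0],
    [0.033,-0.0275,-0.0106,0,0,0],
    [0.033,-0.0275,-0.0106,0,0,0],
    [0.033,-0.0275,-0.0106,0,0,0],
    [0.033,-0.0275,-0.0106,0,0,0],
    [0.033,-0.0275,-0.0106,0,0,0],
    [0.033,-0.0275,-0.0106,0,0,0],
    [0,0,0,0,0,0.1356],
    [0,0,0,0,0,0.1356],
    [0,0,0,0,0,0.1356],
    [0,0,0,0,0,0],
    [0,0,0,0,0,0]
  ],
  "jaw": 0
}}

```text
time_s: 2.4
tool_pos: [0.4799, -0.03, 0.3602]
eef_rot: [-3.142, -0.003, 0.0]
force: [-0.0, 0.0, 0.3]
finger_gap: 0.499
grasp_force: 0.0
```

```bash
python3 - <<'E'
from h import *
im,c,s=snap("wrist","w1")
plan([.48,-.03,.36],0)
from math import *
p=[.619,-.0125,-.0009]
C,S=cos(p[2]),sin(p[2])
W=lambda x,y,z:[p[0]+C*x-S*y,p[1]+S*x+C*y,z]
for n,q in {"load":(-.161,0,.057),"small":(-.069,0,.057),"h+":(.045,0,.137),"h-":(-.045,0,.137),"n1":(-.0805,-.1394,.057),"n5":(-.0805,.1394,.057),"winSW":(-.197,-.062,.096),"winNW":(-.197,.062,.096),"bar":(-.085,-.0425,.1517),"bar2":(-.169,-.0425,.1517)}.items():
    u=proj(c,[W(*q)])[0];print(n,u.round(1));cv2.circle(im,tuple(int(v) for v in u.round()),3,(0,0,255),1)
cv2.imwrite("pics/w1a.png",cv2.resize(im,(800,500)))
E
```

```text
t 2.45 pos [ 0.4799 -0.03    0.3603] shift [ 0.0001 -0.      0.0003] |0.000| turn [-0.0001  0.0003  0.0017]  yaw 0.1 z-axis [-0.  0. -1.]
load [306.5 174. ]
small [306.  106.4]
h+ [301.9  -8.9]
h- [302.8  84.4]
n1 [409.9 115.5]
n5 [202.1 115. ]
winSW [352.5 206.9]
winNW [258.7 206.7]
bar [342.1 122.9]
bar2 [340.7 198. ]
```

View pics/w1a.png

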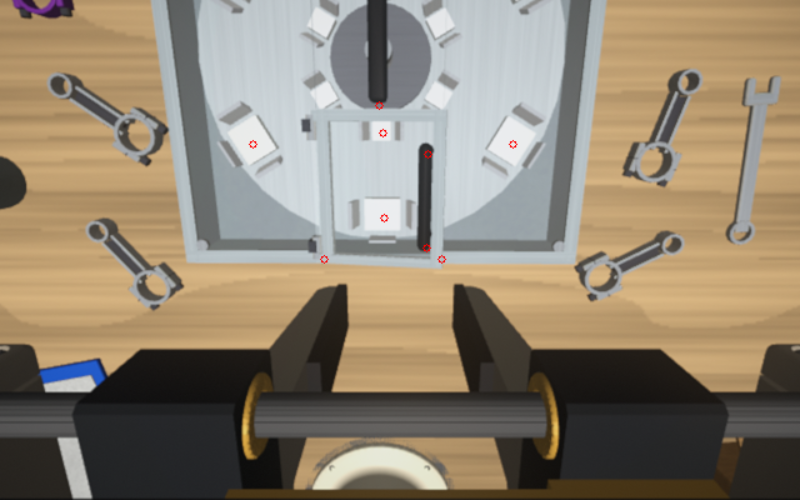

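The wrist view shows all four rods, the dial pads and the guard with its bar at (425,146)–(425,248). The predicted marks land within 2–4 px. I'll refine from the pad centroids and rod eyes.

```bash
python3 - <<'E'
from h import *
im=cv2.imread("pics/w1.png");c=cam("wrist")
m=((im.min(2)>205)).astype(np.uint8);m[215:]=0
n,l,st,ce=cv2.connectedComponentsWithStats(m)
for i in range(1,n):
    if st[i,4]>40: print(st[i].tolist(),ce[i].round(1))
k=m*0
for nme,b,s in [("A",(137,133),(61,85)),("B",(152,285),(98,231)),("C",(656,161),(687,80)),("D",(603,277),(672,243))]:
    P=unproj(c,np.array([b,s])*.8,.02);d=P[1]-P[0];print(nme,P.mean(0).round(4),"len",np.hypot(*d[:2]).round(4),"yaw",np.degrees(np.arctan2(d[1],d[0])).round(1))
cv2.imwrite("pics/w1z.png",cv2.resize(im[60:215,140:500],None,fx=2.2,fy=2.2,interpolation=cv2.INTER_CUBIC))
# dark blobs: handle, bar
d=(im.max(2)<45).astype(np.uint8);d[220:]=0
n,l,st,ce=cv2.connectedComponentsWithStats(d)
for i in range(1,n):
    if st[i,4]>150: print("dark",st[i].tolist(),ce[i].round(1))
E
```

```text
[246, 6, 22, 24, 305] [256.5  17.1]
[341, 6, 23, 24, 309] [352.2  17.6]
[248, 65, 22, 22, 280] [258.5  75.7]
[340, 65, 23, 23, 300] [350.8  76. ]
[225, 73, 31, 107, 1488] [241.2 138.3]
[369, 88, 19, 84, 670] [377.4 135.1]
[180, 92, 40, 41, 880] [200.1 111.7]
[390, 93, 40, 54, 975] [410.  114.1]
[357, 94, 12, 82, 595] [362.7 133.8]
[386, 94, 8, 30, 82] [389.1 109.4]
[297, 97, 17, 17, 263] [304.8 104.6]
[220, 135, 5, 25, 62] [221.5 146.1]
[275, 135, 5, 34, 89] [276.8 149.8]
[212, 138, 8, 20, 92] [215.8 147.3]
[392, 139, 7, 19, 70] [394.5 147.7]
[268, 151, 4, 33, 85] [269. 167.]
[290, 159, 31, 26, 789] [305.3 171.5]
A [0.5752 0.3099 0.02  ] len 0.0924 yaw 55.9
B [0.3979 0.3109 0.02  ] len 0.0895 yaw 38.1
C [ 0.5626 -0.3413  0.02  ] len 0.0912 yaw -12.8
D [ 0.3963 -0.3274  0.02  ] len 0.0911 yaw -60.7
dark [297, 0, 13, 81, 178] [307.  35.]
```

```bash
python3 - <<'E'
from h import *
im=cv2.imread("pics/w1.png");c=cam("wrist")
pts=[(256.5,17.1,-120,0),(352.2,17.6,120,0),(258.5,75.7,-60,0),(350.8,76,60,0),(304.8,104.6,0,0),(200.1,111.7,-60,1),(305.3,171.5,0,1),(408.7,112,60,1)]
def f(p):
    o=[]
    for u,v,a,b in pts:
        r=p[4] if b else p[3];t=np.radians(180+a)+p[2];o+=list(proj(c,[[p[0]+r*np.cos(t),p[1]+r*np.sin(t),.057]])[0]-[u,v])
    return np.array(o)
r=least_squares(f,[.619,-.0125,0,.069,.161],loss="soft_l1");print(r.x.round(4),f(r.x).reshape(-1,2).round(1).tolist())
# bar edges rows
for v in (122,140,160,180,195): print(v,[int(x) for x in im[v,325:358].max(1)])
E
```

```text
[ 0.6229 -0.0111 -0.0031  0.0694  0.1611] [[-0.5, -0.1], [0.0, -0.1], [-0.1, 0.1], [-0.1, 0.2], [-0.0, -1.0], [0.5, 0.1], [-0.0, -0.2], [0.2, 0.7]]
122 [215, 215, 216, 217, 216, 217, 218, 217, 218, 171, 88, 50, 50, 51, 57, 63, 59, 53, 51, 49, 66, 145, 192, 203, 202, 201, 204, 206, 203, 201, 201, 193, 209]
140 [214, 214, 216, 217, 216, 217, 217, 218, 218, 157, 67, 47, 51, 52, 58, 61, 56, 52, 49, 55, 131, 185, 200, 202, 201, 201, 205, 204, 202, 202, 190, 206, 219]
160 [172, 158, 155, 163, 178, 198, 210, 216, 217, 150, 56, 45, 49, 52, 57, 56, 52, 48, 46, 74, 164, 198, 199, 199, 198, 201, 205, 201, 202, 202, 195, 207, 218]
180 [172, 152, 147, 149, 186, 206, 207, 209, 185, 111, 49, 45, 47, 52, 56, 53, 48, 45, 52, 127, 181, 197, 198, 196, 200, 203, 201, 200, 201, 189, 201, 214, 209]
195 [117, 119, 118, 118, 118, 118, 118, 118, 91, 57, 44, 46, 48, 52, 55, 51, 47, 44, 53, 142, 189, 197, 197, 197, 201, 204, 201, 200, 202, 158, 118, 117, 118]
```

View pics/w1z.png

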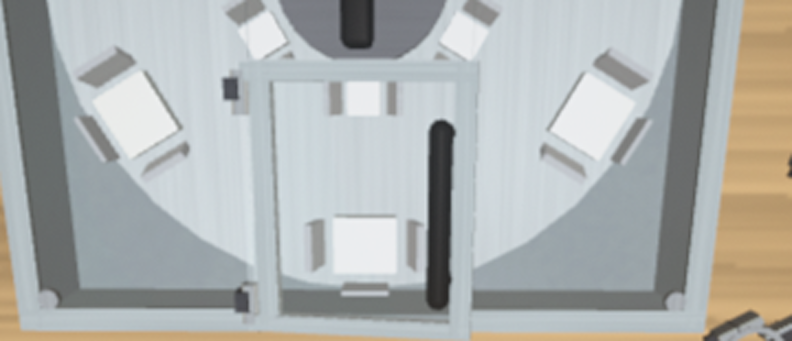

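```bash
python3 - <<'E'
from h import *
c=cam("wrist")
for z in (.140,.145,.15,.155): print(z,unproj(c,[[339.5,157]],z)[0].round(4))
for g in (0,.05,.1,.15): print(g,round(-.0111+.066-.114*np.cos(g)+.038*np.sin(g),4),round(.1+.114*np.sin(g)+.038*np.cos(g),4))
E
```

```text
0.14 [ 0.4952 -0.0534  0.14  ]
0.145 [ 0.496  -0.0531  0.145 ]
0.15 [ 0.4968 -0.0528  0.15  ]
0.155 [ 0.4976 -0.0525  0.155 ]
0 -0.0591 0.138
0.05 -0.0571 0.1437
0.1 -0.0547 0.1492
0.15 -0.0521 0.1546
```

Emit:
{"name": "arm_command", "arguments": {
  "commands": [
    [0.003,0.004,0.035,0,0,0],
    [0.003,0.004,0.035,0,0,0],
    [0.003,0.004,0.035,0,0,0],
    [0.003,0.004,0.035,0,0,0],
    [0.003,0.004,0.035,0,0,0],
    [0.001,0.0045,0.035,0,0,0],
    [0,0,0,0,0,0],
    [0,0,0,0,0,0]
  ],
  "jaw": -0.3
}}

```text
time_s: 3.45
tool_pos: [0.4968, -0.0547, 0.1518]
eef_rot: [3.141, 0.001, 0.003]
force: [0.7, 0.4, 1.1]
finger_gap: 0.347
grasp_force: 0.0
```

Emit:
{"name": "arm_command", "arguments": {
  "commands": [
    [0,-0.0015,0.01,0,0,0],
    [0,0,0,0,0,0],
    [0,0,0,0,0,0],
    [0,0,0,0,0,0],
    [0,0,0,0,0,0],
    [0,0,0,0,0,0]
  ],
  "jaw": -1,
  "force": 15
}}

```text
time_s: 4.2
tool_pos: [0.4959, -0.0515, 0.1401]
eef_rot: [-3.139, -0.0, 0.0]
force: [0.9, 5.3, -2.4]
finger_gap: 0.125
grasp_force: 15.0
```

```bash
cat >> h.py <<'E'
def rows(path,dec=4):
    "path: list of (pos, Rotation); first is the present commanded pose; prints rounded rows"
    p,A=np.array(path[0][0],float),path[0][1];out=[]
    for q,B in path[1:]:
        d=np.round(A.inv().apply(np.array(q)-p),dec);w=np.round((A.inv()*B).as_rotvec(),dec)
        out.append([*d.tolist(),*w.tolist()]);p=p+A.apply(d);A=A*R.from_rotvec(w)
    import json;print(json.dumps(out))
def guardpose(g,tilt,y0,x=.4959):
    B=R.from_rotvec([-tilt,0,0])*R.from_rotvec([np.pi,0,0])
    G=np.array([x,y0+.066-.114*np.cos(g)+.038*np.sin(g),.1+.114*np.sin(g)+.038*np.cos(g)])
    return G+.011*B.apply([0,0,1]),B
E
python3 - <<'E'
from h import *
g=np.linspace(.15,2.02,17);t=np.linspace(0,.8,17)
rows([guardpose(a,b,-.0105) for a,b in zip(g,t)],3)
print(guardpose(.15,0,-.0105)[0],guardpose(2.02,.8,-.0105)[0])
E
```

```text
[[0.0, -0.007, -0.012, -0.05, 0.0, 0.0], [0.0, -0.007, -0.012, -0.05, 0.0, 0.0], [0.0, -0.008, -0.011, -0.05, 0.0, 0.0], [0.0, -0.009, -0.01, -0.05, 0.0, 0.0], [0.0, -0.009, -0.01, -0.05, 0.0, 0.0], [0.0, -0.01, -0.009, -0.05, 0.0, 0.0], [0.0, -0.011, -0.009, -0.05, 0.0, 0.0], [0.0, -0.011, -0.007, -0.05, 0.0, 0.0], [0.0, -0.012, -0.007, -0.05, 0.0, 0.0], [0.0, -0.012, -0.006, -0.05, 0.0, 0.0], [0.0, -0.013, -0.005, -0.05, 0.0, 0.0], [0.0, -0.013, -0.004, -0.05, 0.0, 0.0], [0.0, -0.013, -0.004, -0.05, 0.0, 0.0], [0.0, -0.013, -0.002, -0.05, 0.0, 0.0], [0.0, -0.013, -0.002, -0.05, 0.0, 0.0], [0.0, -0.014, -0.0, -0.05, 0.0, 0.0]]
[ 0.4959     -0.05154125  0.14360925] [0.4959     0.13134354 0.17852521]
```

Emit:
{"name": "arm_command", "arguments": {
  "commands": [
    [0,-0.007,-0.012,-0.05,0,0],
    [0,-0.007,-0.012,-0.05,0,0],
    [0,-0.008,-0.011,-0.05,0,0],
    [0,-0.009,-0.01,-0.05,0,0],
    [0,-0.009,-0.01,-0.05,0,0],
    [0,-0.01,-0.009,-0.05,0,0],
    [0,-0.011,-0.009,-0.05,0,0],
    [0,-0.011,-0.007,-0.05,0,0],
    [0,-0.012,-0.007,-0.05,0,0],
    [0,-0.012,-0.006,-0.05,0,0],
    [0,-0.013,-0.005,-0.05,0,0],
    [0,-0.013,-0.004,-0.05,0,0],
    [0,-0.013,-0.004,-0.05,0,0]
  ],
  "force": 20
}}

```text
time_s: 5.82
tool_pos: [0.4967, 0.0968, 0.2012]
eef_rot: [2.487, -0.003, 0.003]
force: [-3.1, -0.3, 7.7]
finger_gap: 0.123
grasp_force: 20.0
```

Emit:
{"name": "arm_command", "arguments": {
  "commands": [
    [0,-0.013,-0.002,-0.05,0,0],
    [0,-0.013,-0.002,-0.05,0,0],
    [0,-0.014,0,-0.05,0,0],
    [0,0,0,0,0,0],
    [0,0,0,0,0,0]
  ]
}}

```text
time_s: 6.45
tool_pos: [0.4969, 0.1292, 0.179]
eef_rot: [2.337, -0.003, 0.003]
force: [-3.4, -2.2, 12.9]
finger_gap: 0.119
grasp_force: 20.0
```

Emit:
{"name": "arm_command", "arguments": {
  "commands": [
    [0,-0.004,0,0,0,0],
    [0,0,0,0,0,0],
    [0,0,0,0,0,0]
  ]
}}

```text
time_s: 6.82
tool_pos: [0.4969, 0.1293, 0.1789]
eef_rot: [2.33, -0.007, 0.002]
force: [-5.6, -11.8, 22.5]
finger_gap: 0.12
grasp_force: 20.0
```

Emit:
{"name": "arm_command", "arguments": {
  "commands": [
    [0,0.004,0,0,0,0],
    [0,0,0,0,0,0],
    [0,0,0,0,0,0]
  ],
  "jaw": -0.5
}}

```text
time_s: 7.2
tool_pos: [0.4959, 0.13, 0.1748]
eef_rot: [2.342, 0.001, -0.0]
force: [-0.3, -0.0, 0.5]
finger_gap: 0.247
grasp_force: 0.0
```

Emit:
{"name": "arm_command", "arguments": {
  "commands": [
    [0,0,-0.03,0,0,0],
    [0,0,-0.05,0,0,0],
    [0,0,-0.05,0,0,0],
    [0,0,-0.03,0.16,0,0],
    [0,0,-0.03,0.16,0,0],
    [0,0,-0.02,0.16,0,0],
    [0,0,-0.02,0.16,0,0],
    [0,0,0,0.16,0,0],
    [0,0,0,0,0,0]
  ],
  "jaw": 0.2
}}

```text
time_s: 8.32
tool_pos: [0.4963, 0.2763, 0.3479]
eef_rot: [3.141, -0.005, 0.001]
force: [0.6, 0.4, -0.2]
finger_gap: 0.601
grasp_force: 0.0
```

```bash
python3 - <<'E'
from h import *
plan([.5752,.3099,.15],55.9)
im,c,s=snap("wrist","w2")
sc=imaging.snapshot("scene")[:,:,::-1]
cv2.imwrite("pics/s2.png",np.hstack([cv2.resize(sc[140:300,210:410],(500,400)),cv2.resize(im[:,:],(300,400))[:, :]]))
for i in [n for n in []]:pass
E
```

```text
t 8.32 pos [0.4963 0.2763 0.3479] shift [ 0.0786 -0.034   0.1979] |0.216| turn [ 9.00e-04 -4.00e-04 -9.79e-01]  yaw -0.2 z-axis [ 0.001 -0.001 -1.   ]
```

View pics/s2.png

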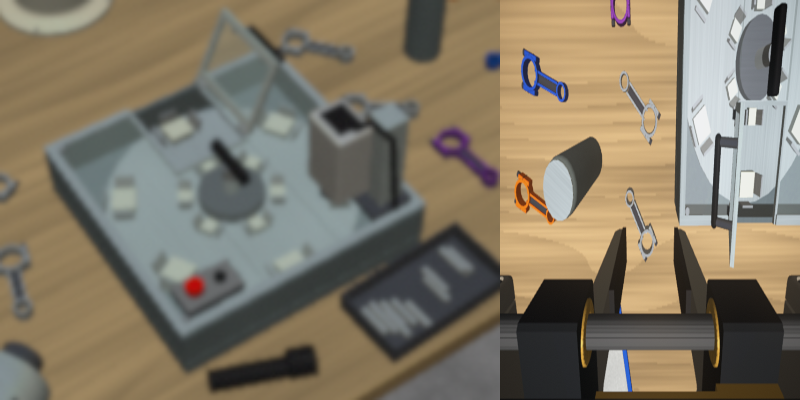

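```bash
cat >> h.py <<'E'
def rod(im,c,guess,z=.016,rad=.085):
    "pose of the grey rod near guess, from the bounding rectangle (130 x 54 mm) of its mask"
    b=im.astype(int);m=((b[:,:,2]-b[:,:,0])<22)
    v,u=np.nonzero(m);P=unproj(c,np.c_[u,v],z)[:,:2];k=np.hypot(*(P-guess).T)<rad
    mm=np.zeros(m.shape,np.uint8);mm[v[k],u[k]]=1
    n,l,st,ce=cv2.connectedComponentsWithStats(mm);i=1+np.argmax(st[1:,4]);v,u=np.nonzero(l==i)
    P=unproj(c,np.c_[u,v],z)[:,:2]
    (ctr),(w,h),a=cv2.minAreaRect((P*1000).astype(np.float32));ctr=np.array(ctr)/1000
    a=np.radians(a if w>h else a+90);d=np.array([np.cos(a),np.sin(a)])
    lat=np.abs((P-ctr)@[-d[1],d[0]]);ax=(P-ctr)@d
    if lat[ax>.03].max()>lat[ax<-.03].max(): d=-d
    o=ctr+.005*d;yaw=np.degrees(np.arctan2(d[1],d[0]))
    print("rod",o.round(4),"yaw %.1f"%yaw,"size",sorted([round(w),round(h)]),"px",st[i,4]);return o,yaw
E
python3 - <<'E'
from h import *
im=cv2.imread("pics/w2.png");c=cam("wrist")
rod(im,c,[.5752,.3099]);rod(im,c,[.3979,.3109])
E
```

```text
rod [0.5728 0.3154] yaw 54.2 size [53, 128] px 1283
rod [0.3947 0.3143] yaw 38.0 size [55, 129] px 1179
```

```bash
python3 -c "
from h import *
plan([.567,.307,.2],54.2)"
```

```text
t 8.43 pos [0.4958 0.2779 0.3467] shift [ 0.0714 -0.0295  0.1465] |0.166| turn [ 0.0016  0.0024 -0.9463]  yaw -0.0 z-axis [-0.001 -0.002 -1.   ]
```

Emit:
{"name": "arm_command", "arguments": {
  "commands": [
    [0.0178,-0.0074,0.0366,0,0,0],
    [0.0178,-0.0074,0.0366,0,0,0],
    [0.0178,-0.0074,0.0366,0,0,0],
    [0.0178,-0.0074,0.0366,0,0,0],
    [0,0,0,0,0,-0.158],
    [0,0,0,0,0,-0.158],
    [0,0,0,0,0,-0.158],
    [0,0,0,0,0,-0.158],
    [0,0,0,0,0,-0.158],
    [0,0,0,0,0,-0.156],
    [0,0,0,0,0,0],
    [0,0,0,0,0,0]
  ],
  "jaw": 0
}}

```text
time_s: 9.93
tool_pos: [0.5667, 0.3084, 0.2002]
eef_rot: [2.797, 1.429, -0.002]
force: [0.1, 0.0, 0.1]
finger_gap: 0.499
grasp_force: 0.0
```

```bash
python3 - <<'E'
from h import *
im,c,s=snap("wrist","w3")
o,y=rod(im,c,[.5735,.313]);d=np.array([np.cos(np.radians(y)),np.sin(np.radians(y))]);plan([*(o-.01*d),.015],y)
for x in (-.046,0,.046): 
    q=proj(c,[[*(o+x*d),.02]])[0].round().astype(int);cv2.circle(im,tuple(map(int,q)),3,(0,0,255),-1)
cv2.imwrite("pics/w3a.png",im)
E
```

```text
rod [0.5733 0.315 ] yaw 54.8 size [52, 128] px 2373
t 9.97 pos [0.5669 0.3082 0.2004] shift [-0.0004  0.0014  0.1854] |0.185| turn [-0.0002  0.0012 -0.0123]  yaw 54.1 z-axis [-0.001 -0.001 -1.   ]
```

View pics/w3a.png

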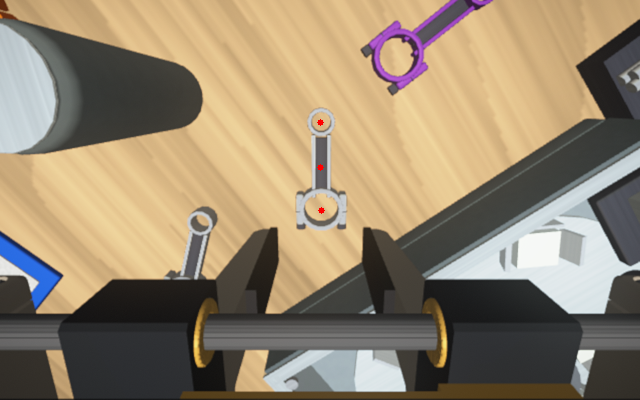

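Emit:
{"name": "arm_command", "arguments": {
  "commands": [
    [0,0.0014,0.05,0,0,-0.012],
    [0,0,0.05,0,0,0],
    [0,0,0.045,0,0,0],
    [0,0,0.03,0,0,0],
    [0,0,0.0124,0,0,0],
    [0,0,0,0,0,0],
    [0,0,0,0,0,0]
  ]
}}

```text
time_s: 10.85
tool_pos: [0.5698, 0.3074, 0.0155]
eef_rot: [2.788, 1.447, 0.005]
force: [0.2, 0.2, 0.2]
finger_gap: 0.503
grasp_force: 0.0
```

Emit:
{"name": "arm_command", "arguments": {
  "commands": [
    [0,0,0,0,0,0],
    [0,0,0,0,0,0],
    [0,0,0,0,0,0],
    [0,0,0,0,0,0],
    [0,0,0,0,0,0]
  ],
  "jaw": -1,
  "force": 45
}}

```text
time_s: 11.48
tool_pos: [0.5683, 0.3073, 0.0142]
eef_rot: [-2.788, -1.448, -0.0]
force: [-2.8, 1.6, 6.2]
finger_gap: 0.214
grasp_force: 45.0
```

Emit:
{"name": "arm_command", "arguments": {
  "commands": [
    [0,0,-0.02,0,0,0],
    [0,0,-0.05,0,0,0],
    [0,0,-0.055,0,0,0],
    [0,0,-0.055,0,0,0],
    [0,0,-0.055,0,0,0],
    [0,0,-0.055,0,0,0],
    [0,0,0,0,0,0]
  ]
}}

```text
time_s: 12.35
tool_pos: [0.5708, 0.3073, 0.3105]
eef_rot: [2.786, 1.447, 0.018]
force: [-0.3, 0.6, -5.2]
finger_gap: 0.213
grasp_force: 45.0
```

```bash
python3 -c "
from h import *
plan([.498,-.0111,.30],-.2)"
```

```text
t 12.35 pos [0.5708 0.3073 0.3105] shift [-0.3024  0.1236  0.0087] |0.327| turn [ 0.0026 -0.0121  0.9614]  yaw 54.9 z-axis [ 0.012  0.003 -1.   ]
```

Emit:
{"name": "arm_command", "arguments": {
  "commands": [
    [-0.0378,0.0155,0,0,0,0],
    [-0.0378,0.0155,0,0,0,0],
    [-0.0378,0.0155,0,0,0,0],
    [-0.0378,0.0155,0,0,0,0],
    [-0.0378,0.0155,0,0,0,0],
    [-0.0378,0.0155,0,0,0,0],
    [-0.0378,0.0155,0,0,0,0],
    [-0.0378,0.0155,0,0,0,0],
    [0,0,0,0,0,0.16],
    [0,0,0,0,0,0.16],
    [0,0,0,0,0,0.16],
    [0,0,0,0,0,0.16],
    [0,0,0,0,0,0.16],
    [0,0,0,0,0,0.16],
    [0,0,0,0,0,0],
    [0,0,0,0,0,0]
  ]
}}

```text
time_s: 14.35
tool_pos: [0.4953, -0.0118, 0.3025]
eef_rot: [-3.141, -0.001, 0.003]
force: [-0.3, 0.2, -3.7]
finger_gap: 0.212
grasp_force: 45.0
```

```bash
python3 - <<'E'
from h import *
im,c,s=snap("wrist","w4")
plan([.498,-.0111,.30],-.2)
pts=[]
for x in (-.046,0,.046):
    P=s["tool_pos"]+R.from_rotvec(s["eef_rot"]).apply([.0095+x,0,-.007+.0]) # top face of rod ~7 mm behind TCP
    q=proj(c,[P])[0];pts.append(q.round(1));cv2.circle(im,tuple(int(t) for t in q.round()),2,(0,0,255),-1)
print(pts)
cv2.imwrite("pics/w4a.png",cv2.resize(im[100:390,170:470],None,fx=2,fy=2))
E
```

```text
t 14.40 pos [ 0.4955 -0.0118  0.3028] shift [ 0.0025 -0.0007  0.0028] |0.004| turn [-0.0002  0.0013  0.0036]  yaw 0.0 z-axis [-0.001  0.    -1.   ]
[array([318. , 321.5]), array([317.7, 240.8]), array([317.5, 147.3])]
```

View pics/w4a.png

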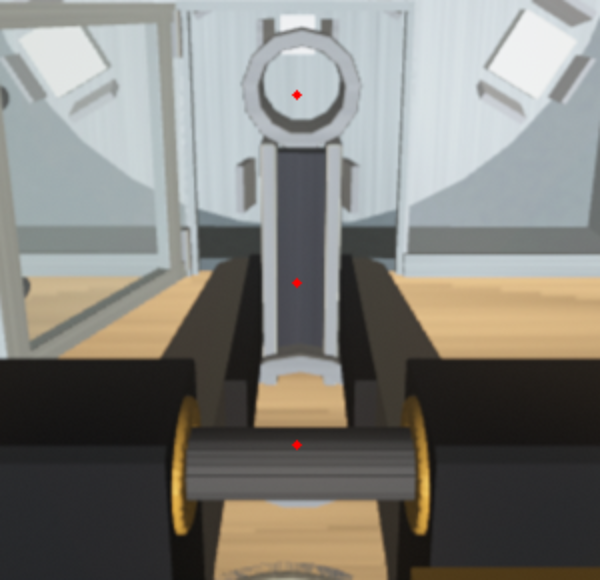

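```bash
python3 - <<'E'
from h import *
c=cam("wrist");im=cv2.imread("pics/w4.png")
for Y in (-.0118,-.0098): print(Y,proj(c,[[.462,Y,.062],[.462,Y,.057],[.5,Y,.296],[.541,Y,.296]]).round(1).tolist())
for v in (182,190,196,200): print(v,im[v,284:356].mean(1).astype(int).tolist())
for v in (130,145,155,165): print(v,im[v,286:356].mean(1).astype(int).tolist())
E
```

```text
-0.0118 [[319.1, 193.4], [319.1, 192.4], [317.9, 239.2], [317.8, 163.6]]
-0.0098 [[317.4, 193.4], [317.5, 192.4], [314.2, 239.2], [313.8, 163.6]]
182 [205, 206, 208, 203, 170, 131, 111, 98, 99, 109, 111, 109, 111, 143, 186, 177, 176, 185, 185, 186, 184, 184, 182, 165, 117, 83, 82, 81, 82, 83, 82, 83, 83, 82, 83, 84, 83, 82, 81, 81, 82, 83, 81, 80, 80, 81, 82, 80, 85, 157, 187, 187, 186, 185, 184, 181, 154, 117, 105, 103, 99, 93, 100, 121, 146, 174, 191, 195, 196, 199, 202, 201]
190 [204, 206, 207, 200, 189, 184, 183, 154, 119, 110, 109, 110, 109, 127, 180, 202, 194, 184, 184, 185, 185, 183, 181, 168, 120, 83, 81, 80, 81, 82, 82, 82, 82, 81, 82, 84, 84, 82, 81, 80, 80, 81, 81, 79, 79, 80, 81, 80, 87, 155, 186, 187, 186, 184, 184, 179, 138, 104, 104, 103, 106, 133, 171, 184, 185, 190, 193, 193, 195, 199, 200, 198]
196 [203, 205, 206, 200, 189, 184, 184, 163, 127, 109, 108, 109, 109, 127, 180, 201, 189, 182, 184, 185, 184, 183, 181, 172, 124, 83, 79, 80, 81, 80, 82, 81, 81, 81, 82, 84, 83, 82, 81, 81, 81, 81, 79, 78, 79, 80, 80, 81, 91, 154, 184, 186, 185, 185, 184, 179, 134, 98, 103, 1
[... 1099 characters left out ...]
, 202, 203]
155 [208, 209, 206, 202, 202, 202, 172, 163, 178, 181, 180, 179, 181, 180, 175, 149, 109, 87, 85, 84, 84, 107, 147, 176, 193, 202, 202, 198, 196, 196, 198, 201, 203, 203, 204, 201, 199, 202, 204, 204, 202, 201, 199, 200, 203, 202, 185, 142, 99, 82, 81, 81, 85, 115, 158, 178, 181, 180, 179, 180, 181, 175, 165, 189, 206, 204, 203, 203, 203, 204]
165 [208, 208, 206, 203, 203, 203, 205, 205, 206, 204, 203, 202, 201, 172, 168, 183, 187, 187, 187, 187, 186, 187, 188, 187, 183, 174, 157, 132, 109, 94, 92, 91, 90, 90, 90, 90, 90, 89, 90, 88, 97, 121, 147, 167, 181, 187, 188, 188, 187, 187, 187, 187, 187, 187, 181, 173, 189, 201, 202, 201, 203, 201, 200, 202, 203, 200, 200, 202, 203, 203]
```

Emit:
{"name": "arm_command", "arguments": {
  "commands": [
    [0.001,-0.0006,0.04,0,0,0],
    [0,0,0.04,0,0,0],
    [0,0,0.033,0,0,0],
    [0,0,0,0.122,0,0.003],
    [0,0,0,0,0,0],
    [0,0,0,0,0,0]
  ]
}}

```text
time_s: 15.15
tool_pos: [0.4972, -0.0115, 0.1912]
eef_rot: [-3.022, 0.007, -0.002]
force: [0.8, -0.3, -4.3]
finger_gap: 0.208
grasp_force: 45.0
```

```bash
python3 -c "
from h import *
plan([.4965,-.0112,.10],-.2,-7);plan([.4965,-.0112,.0747],-.2,-7)"
```

```text
t 15.15 pos [ 0.4972 -0.0115  0.1912] shift [-0.0008  0.0106  0.0905] |0.091| turn [ 0.0023 -0.0014 -0.0011]  yaw -0.3 z-axis [ 0.001  0.12  -0.993]
t 15.15 pos [ 0.4972 -0.0115  0.1912] shift [-0.0008  0.0136  0.1157] |0.116| turn [ 0.0023 -0.0014 -0.0011]  yaw -0.3 z-axis [ 0.001  0.12  -0.993]
```

Emit:
{"name": "arm_command", "arguments": {
  "commands": [
    [-0.0008,0.004,0.034,0,0,0],
    [0,0.0038,0.032,0,0,0],
    [0,0.0028,0.0245,0,0,0],
    [0,0.001,0.008,0,0,0],
    [0,0.001,0.008,0,0,0],
    [0,0.001,0.009,0,0,0],
    [0,0,0,0,0,0],
    [0,0,0,0,0,0]
  ]
}}

```text
time_s: 16.15
tool_pos: [0.4964, -0.0108, 0.0748]
eef_rot: [-3.02, 0.008, -0.001]
force: [-0.3, -0.7, -3.4]
finger_gap: 0.207
grasp_force: 45.0
```

Emit:
{"name": "arm_command", "arguments": {
  "commands": [
    [0,0,0,0,0,0],
    [0,0,0,0,0,0],
    [0,0,0,0,0,0],
    [0,0,0,0,0,0]
  ],
  "jaw": -0.35
}}

```text
time_s: 16.65
tool_pos: [0.4962, -0.0107, 0.0745]
eef_rot: [-3.02, 0.008, -0.001]
force: [0.7, 0.7, -0.2]
finger_gap: 0.325
grasp_force: 0.0
```

Emit:
{"name": "arm_command", "arguments": {
  "commands": [
    [0,0,-0.02,0,0,0],
    [0,0,-0.04,0,0,0],
    [0,0,-0.05,0,0,0],
    [0,0,-0.05,0,0,0],
    [0,0,-0.04,-0.122,0,0],
    [-0.06,0,0,0,0,0],
    [0,0,0,0,0,0],
    [0,0,0,0,0,0]
  ]
}}

```text
time_s: 17.65
tool_pos: [0.4364, -0.0349, 0.2732]
eef_rot: [3.141, -0.008, 0.002]
force: [-1.0, -0.9, 0.0]
finger_gap: 0.329
grasp_force: 0.0
```

```bash
python3 - <<'E'
from h import *
im,c,s=snap("wrist","w5")
plan([.6229,-.0098,.20],0)
cv2.imwrite("pics/w5z.png",cv2.resize(im[0:240,170:470],None,fx=2.4,fy=2.4,interpolation=cv2.INTER_CUBIC))
for x in (-.161,-.069): print(proj(c,[[.6229+x,-.0098,.077]]).round(1))
E
```

```text
t 17.70 pos [ 0.4367 -0.035   0.2732] shift [ 0.186  -0.0262  0.0733] |0.202| turn [ 0.0001 -0.0008 -0.0053]  yaw -0.3 z-axis [ 0.001 -0.    -1.   ]
[[295.1 151.3]]
[[292.7  58.5]]
```

View pics/w5z.png

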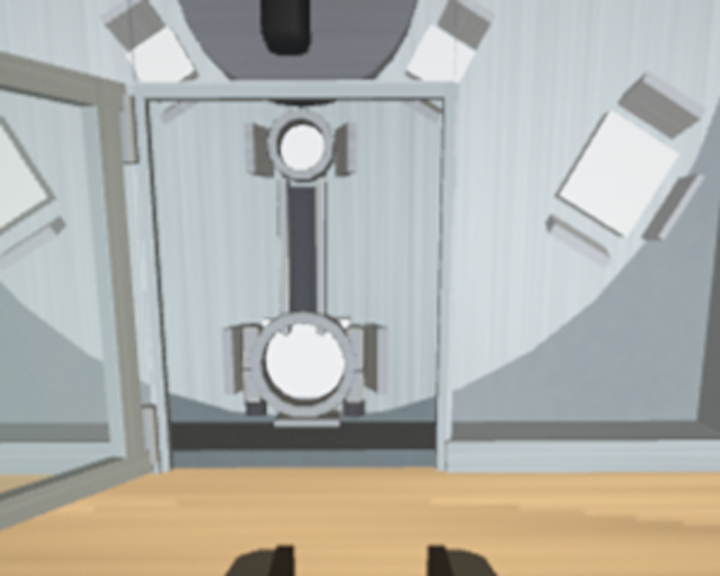

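Emit:
{"name": "arm_command", "arguments": {
  "commands": [
    [0.0465,-0.0063,0,0,0,0],
    [0.0465,-0.0063,0,0,0,0],
    [0.0465,-0.0063,0,0,0,-0.003],
    [0.0465,-0.0063,0.03,0,0,0],
    [0,0,0.05,0,0,0],
    [0,0,0.04,0,0,0],
    [0,0,0.028,0,0,0],
    [0,0,0,0,0,0],
    [0,0,0,0,0,0]
  ]
}}

```text
time_s: 18.82
tool_pos: [0.6234, -0.0106, 0.126]
eef_rot: [3.141, -0.003, 0.003]
force: [0.4, 0.1, -0.4]
finger_gap: 0.327
grasp_force: 0.0
```

Emit:
{"name": "arm_command", "arguments": {
  "commands": [
    [0,0,0,0,0,0],
    [0,0,0,0,0,0],
    [0,0,0,0,0,0]
  ],
  "jaw": -1,
  "force": 20
}}

```text
time_s: 19.2
tool_pos: [0.6232, -0.01, 0.1266]
eef_rot: [-3.141, 0.003, -0.005]
force: [-0.0, 2.1, 5.8]
finger_gap: 0.173
grasp_force: 20.0
```

Emit:
{"name": "arm_command", "arguments": {
  "commands": [
    [0,0,0,0,0,0.1745],
    [0,0,0,0,0,0.1745],
    [0,0,0,0,0,0.1745],
    [0,0,0,0,0,0.1745],
    [0,0,0,0,0,0.1745],
    [0,0,0,0,0,0.1745],
    [0,0,0,0,0,0],
    [0,0,0,0,0,0],
    [0,0,0,0,0,0]
  ]
}}

```text
time_s: 20.32
tool_pos: [0.6222, -0.0106, 0.1265]
eef_rot: [2.72, -1.571, 0.001]
force: [-3.1, 0.3, 7.5]
finger_gap: 0.173
grasp_force: 20.0
```

Emit:
{"name": "arm_command", "arguments": {
  "commands": [
    [0,0,0,0,0,0],
    [0,0,0,0,0,0],
    [0,0,0,0,0,0]
  ],
  "jaw": -0.35
}}

```text
time_s: 20.7
tool_pos: [0.6218, -0.0104, 0.1244]
eef_rot: [2.719, -1.573, -0.001]
force: [-0.7, -0.3, -0.7]
finger_gap: 0.325
grasp_force: 0.0
```

Emit:
{"name": "arm_command", "arguments": {
  "commands": [
    [0,0,-0.03,0,0,0],
    [0,0,-0.04,0,0,0],
    [0,0,-0.05,0,0,0],
    [0,0,-0.05,0,0,0],
    [0,0,0,0,0,0]
  ],
  "jaw": 0
}}

```text
time_s: 21.32
tool_pos: [0.6244, -0.0108, 0.3004]
eef_rot: [-2.717, 1.572, -0.015]
force: [0.6, 0.5, -0.3]
finger_gap: 0.499
grasp_force: 0.0
```

```bash
python3 -c "
from h import *
im=snap('top','t5')[0];cv2.imwrite('pics/t5z.png',cv2.resize(im[120:260,280:420],None,fx=4,fy=4))
c=cam('top')
plan([.3871,.3079,.2],38)"
```

```text
t 21.38 pos [ 0.6231 -0.0106  0.2969] shift [-0.394   0.0461  0.0957] |0.408| turn [ 2.0000e-04 -4.7000e-03 -1.7123e+00]  yaw -60.1 z-axis [ 0.004 -0.001 -1.   ]
```

```bash
python3 -c "
from h import *
plan([.391,-.319,.2],-60.5)"
```

```text
t 21.38 pos [ 0.6231 -0.0106  0.2969] shift [0.1515 0.3552 0.0963] |0.398| turn [-0.003  -0.0028  0.0069]  yaw -60.1 z-axis [ 0.004 -0.001 -1.   ]
```

Emit:
{"name": "arm_command", "arguments": {
  "commands": [
    [0.0189,0.0444,0.004,0,0,0],
    [0.0189,0.0444,0.006,0,0,0],
    [0.0189,0.0444,0.012,0,0,0],
    [0.0189,0.0444,0.015,0,0,0],
    [0.0189,0.0444,0.015,0,0,0],
    [0.0189,0.0444,0.015,0,0,0],
    [0.0189,0.0444,0.015,0,0,0],
    [0.0192,0.0444,0.014,0,0,0.007],
    [0,0,0,0,0,0],
    [0,0,0,0,0,0]
  ]
}}

```text
time_s: 22.62
tool_pos: [0.3894, -0.3177, 0.1976]
eef_rot: [-2.712, 1.582, 0.004]
force: [0.1, 0.2, -0.3]
finger_gap: 0.502
grasp_force: 0.0
```

```bash
cat >> h.py <<'E'
def grasp(tag,guess):
    im,c,s=snap("wrist",tag);o,y=rod(im,c,guess);d=np.array([np.cos(np.radians(y)),np.sin(np.radians(y))])
    # camera bias: a centred thing shows about 1.1 mm to tool +y, ahead 0..1 mm
    o=o-.0011*R.from_rotvec(s["eef_rot"]).apply([0,1,0])[:2];plan([*(o-.01*d),.013],y)
    q=[proj(c,[[*(o+x*d),.02]])[0].round(0).tolist() for x in (-.046,.046)];print("eyes px",q)
E
python3 -c "
from h import *
grasp('w6',[.3963,-.3274])
im=cv2.imread('pics/t5.png');cv2.imwrite('pics/t5z.png',np.hstack([cv2.resize(im[120:260,280:420],(400,400)),cv2.resize(cv2.imread('pics/w6.png')[0:300,170:470],(400,400))]))"
```

```text
rod [ 0.3942 -0.3293] yaw -61.6 size [52, 129] px 2411
t 22.68 pos [ 0.3899 -0.3176  0.1981] shift [0.0026 0.0007 0.1851] |0.185| turn [-0.      0.0016  0.0208]  yaw -60.5 z-axis [-0.001  0.001 -1.   ]
eyes px [[320.0, 209.0], [321.0, 120.0]]
```

View pics/t5z.png

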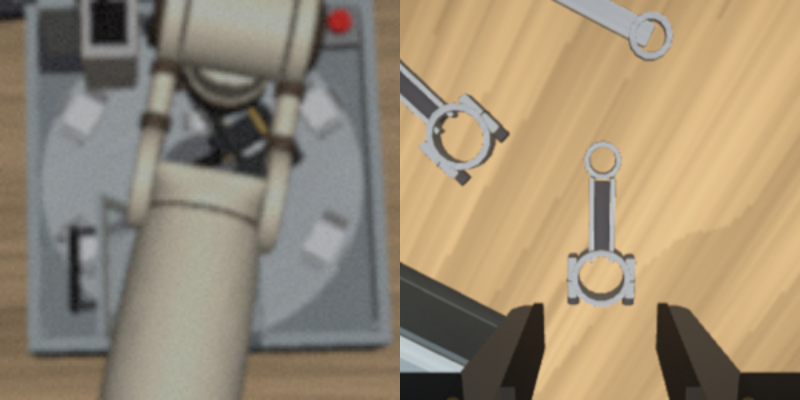

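Emit:
{"name": "arm_command", "arguments": {
  "commands": [
    [0.0024,0.0007,0.05,0,0,0.02],
    [0,0,0.05,0,0,0],
    [0,0,0.045,0,0,0],
    [0,0,0.03,0,0,0],
    [0,0,0.0095,0,0,0],
    [0,0,0,0,0,0],
    [0,0,0,0,0,0]
  ]
}}

```text
time_s: 23.55
tool_pos: [0.3913, -0.322, 0.016]
eef_rot: [2.697, -1.608, 0.004]
force: [-0.4, -0.2, 0.4]
finger_gap: 0.498
grasp_force: 0.0
```

Emit:
{"name": "arm_command", "arguments": {
  "commands": [
    [0,0,0,0,0,0],
    [0,0,0,0,0,0],
    [0,0,0,0,0,0],
    [0,0,0,0,0,0],
    [0,0,0,0,0,0]
  ],
  "jaw": -1,
  "force": 45
}}

```text
time_s: 24.18
tool_pos: [0.3903, -0.3214, 0.0147]
eef_rot: [2.698, -1.609, 0.0]
force: [-1.4, 0.3, 4.6]
finger_gap: 0.213
grasp_force: 45.0
```

```bash
python3 -c "
from h import *
plan([.4965,-.0096,.30],-.2)"
```

```text
t 24.18 pos [ 0.3903 -0.3214  0.0147] shift [-0.2238 -0.2415 -0.2854] |0.436| turn [ 4.0000e-04 -2.0000e-04 -1.0723e+00]  yaw -61.6 z-axis [-0. -0. -1.]
```

Emit:
{"name": "arm_command", "arguments": {
  "commands": [
    [0,0,-0.02,0,0,0],
    [0,0,-0.05,0,0,0],
    [0,0,-0.055,0,0,0],
    [-0.0279,-0.0302,-0.05,0,0,0],
    [-0.0279,-0.0302,-0.04,0,0,0],
    [-0.0279,-0.0302,-0.035,0,0,0],
    [-0.0279,-0.0302,-0.035,0,0,0],
    [-0.0279,-0.0302,0,0,0,0],
    [-0.0279,-0.0302,0,0,0,0],
    [-0.0279,-0.0302,0,0,0,0],
    [-0.0282,-0.0302,0,0,0,0],
    [0,0,0,0,0,-0.179],
    [0,0,0,0,0,-0.179],
    [0,0,0,0,0,-0.179],
    [0,0,0,0,0,-0.179],
    [0,0,0,0,0,-0.179],
    [0,0,0,0,0,-0.177],
    [0,0,0,0,0,0],
    [0,0,0,0,0,0]
  ]
}}

```text
time_s: 26.55
tool_pos: [0.496, -0.011, 0.2969]
eef_rot: [-3.141, 0.011, 0.002]
force: [0.1, -0.4, -3.2]
finger_gap: 0.21
grasp_force: 45.0
```

```bash
cat >> h.py <<'E'
def inhand(tag,off):
    im,c,s=snap("wrist",tag);A=R.from_rotvec(s["eef_rot"]);P=s["tool_pos"]+A.apply([off+.046,0,-.007]);q=proj(c,[P])[0]
    b=im.astype(int).mean(2);v0=int(q[1]);print("small eye predicted",q.round(1))
    col=b[90:200,320].astype(int).tolist();print("col320 rows 100-185",col[10:95])
    plan([.4968,-.0112,.19],-.2,-7)
E
python3 -c "
from h import *
inhand('w7',.0088)
im=cv2.imread('pics/w4.png').mean(2).astype(int);print(im[100:185,320].tolist())"
```

```text
small eye predicted [317.5 148.8]
col320 rows 100-185 [188, 203, 198, 197, 197, 196, 195, 199, 230, 240, 240, 240, 240, 240, 240, 241, 242, 194, 98, 126, 169, 182, 181, 182, 182, 183, 182, 163, 179, 199, 198, 201, 204, 205, 205, 206, 206, 205, 202, 201, 203, 205, 204, 201, 200, 203, 205, 203, 201, 199, 200, 202, 205, 207, 206, 206, 208, 205, 202, 201, 201, 201, 201, 154, 92, 86, 87, 88, 86, 90, 131, 170, 180, 179, 178, 182, 185, 142, 71, 55, 73, 83, 83, 83, 83]
t 26.60 pos [ 0.4961 -0.011   0.2971] shift [0.0009 0.0002 0.1071] |0.107| turn [ 0.1219  0.0004 -0.0029]  yaw -0.4 z-axis [-0.001  0.    -1.   ]
[205, 198, 197, 197, 198, 200, 204, 225, 238, 240, 240, 241, 237, 179, 111, 153, 182, 183, 182, 183, 183, 182, 171, 209, 238, 241, 234, 217, 204, 203, 203, 204, 203, 204, 204, 203, 204, 203, 204, 203, 203, 203, 203, 203, 203, 203, 204, 202, 203, 203, 203, 203, 203, 203, 202, 204, 203, 204, 203, 164, 104, 86, 87, 88, 87, 90, 131, 169, 181, 179, 178, 183, 185, 144, 73, 51, 64, 80, 84, 84, 84, 84, 83, 84, 83]
```

Emit:
{"name": "arm_command", "arguments": {
  "commands": [
    [0.0024,0.0002,0.04,0,0,-0.003],
    [0,0,0.04,0,0,0],
    [0,0,0.027,0,0,0],
    [0,0,0,0.122,0,0],
    [0,0,0,0,0,0],
    [0,0,0,0,0,0]
  ]
}}

```text
time_s: 27.35
tool_pos: [0.4989, -0.0115, 0.1911]
eef_rot: [-3.022, 0.003, -0.001]
force: [0.8, 0.6, -2.7]
finger_gap: 0.211
grasp_force: 45.0
```

```bash
python3 -c "
from h import *
plan([.4984,-.0110,.0747],-.2,-7)"
```

```text
t 27.35 pos [ 0.4989 -0.0115  0.1911] shift [-0.0006  0.0135  0.1156] |0.116| turn [ 0.0022 -0.0007  0.0015]  yaw -0.1 z-axis [ 0.001  0.12  -0.993]
```

Emit:
{"name": "arm_command", "arguments": {
  "commands": [
    [-0.0005,0.004,0.034,0,0,0],
    [0,0.0038,0.032,0,0,0],
    [0,0.0028,0.0245,0,0,0],
    [0,0.001,0.008,0,0,0],
    [0,0.001,0.008,0,0,0],
    [0,0.0009,0.009,0,0,0],
    [0,0,0,0,0,0],
    [0,0,0,0,0,0]
  ]
}}

```text
time_s: 28.35
tool_pos: [0.4984, -0.0107, 0.0747]
eef_rot: [-3.02, 0.001, -0.001]
force: [-0.7, 1.1, -3.1]
finger_gap: 0.21
grasp_force: 45.0
```

Emit:
{"name": "arm_command", "arguments": {
  "commands": [
    [0,0,0,0,0,0],
    [0,0,0,0,0,0],
    [0,0,0,0,0,0],
    [0,0,0,0,0,0]
  ],
  "jaw": -0.35
}}

```text
time_s: 28.85
tool_pos: [0.4983, -0.0107, 0.0745]
eef_rot: [-3.02, 0.002, -0.0]
force: [-0.2, 0.2, -0.1]
finger_gap: 0.325
grasp_force: 0.0
```

Emit:
{"name": "arm_command", "arguments": {
  "commands": [
    [0,0,-0.02,0,0,0],
    [0,0,-0.04,0,0,0],
    [0,0,-0.05,0,0,0],
    [0,0,-0.05,0,0,0],
    [0,0,-0.04,-0.122,0,0],
    [-0.062,0,0,0,0,0],
    [0,0,0,0,0,0],
    [0,0,0,0,0,0]
  ]
}}

```text
time_s: 29.85
tool_pos: [0.4365, -0.035, 0.2732]
eef_rot: [3.141, -0.002, 0.002]
force: [-0.2, -0.4, 0.0]
finger_gap: 0.323
grasp_force: 0.0
```

```bash
cat >> h.py <<'E'
def seated(tag):
    im,c,s=snap("wrist",tag);ref=cv2.imread("pics/w5.png")[45:185,255:340];g=cv2.cvtColor(im,cv2.COLOR_BGR2GRAY)
    r=cv2.matchTemplate(g[30:205,235:360],cv2.cvtColor(ref,cv2.COLOR_BGR2GRAY),cv2.TM_CCOEFF_NORMED);i=np.unravel_index(r.argmax(),r.shape)
    print("match %.3f at dv,du"%r.max(),i[0]-15,i[1]-20)
E
python3 -c "
from h import *
seated('w8');plan([.6229,-.0095,.27],120)"
```

```text
match 0.984 at dv,du 0 0
t 29.90 pos [ 0.4369 -0.0352  0.2732] shift [ 0.1859 -0.0259  0.0033] |0.188| turn [ 1.0000e-03 -3.0000e-04 -2.0957e+00]  yaw -0.1 z-axis [ 0.001 -0.    -1.   ]
```

Emit:
{"name": "arm_command", "arguments": {
  "commands": [
    [0.0465,-0.0065,0,0,0,0],
    [0.0465,-0.0065,0,0,0,0],
    [0.0465,-0.0065,0,0,0,0],
    [0.0465,-0.0063,0,0,0,0],
    [0,0,0,0,0,-0.1745],
    [0,0,0,0,0,-0.1745],
    [0,0,0,0,0,-0.1745],
    [0,0,0,0,0,-0.1745],
    [0,0,0,0,0,-0.1745],
    [0,0,0,0,0,-0.1745],
    [0,0,0,0,0,-0.1745],
    [0,0,0,0,0,-0.1745],
    [0,0,0,0,0,-0.1745],
    [0,0,0,0,0,-0.1745],
    [0,0,0,0,0,-0.1745],
    [0,0,0,0,0,-0.1745],
    [0,0,0,0,0,0]
  ]
}}

```text
time_s: 32.02
tool_pos: [0.6231, -0.0094, 0.272]
eef_rot: [-1.575, -2.717, 0.0]
force: [-0.6, -0.3, 0.1]
finger_gap: 0.328
grasp_force: 0.0
```

```bash
python3 - <<'E'
from h import *
plan([.6229,-.0095,.126],120)
im,c,s=snap("wrist","w9")
m=(im.max(2)<60).astype(np.uint8)
n,l,st,ce=cv2.connectedComponentsWithStats(m)
for i in range(1,n):
    if 300<st[i,4]<9000:
        v,u=np.nonzero(l==i);P=unproj(c,np.c_[u,v],.137)[:,:2];print(st[i].tolist(),P.mean(0).round(4),cv2.minAreaRect((P*1000).astype(np.float32)))
E
```

```text
t 32.02 pos [ 0.6231 -0.0094  0.272 ] shift [-0.00e+00 -1.00e-04  1.46e-01] |0.146| turn [-0.0005 -0.0006 -0.0033]  yaw 119.8 z-axis [-0.001  0.    -1.   ]
[122, 22, 66, 118, 2435] [4.573e-01 4.000e-04] ((458.3332824707031, -1.6190147399902344), (97.77750396728516, 19.231657028198242), 89.91265106201172)
[597, 69, 35, 18, 325] [0.7883 0.1906] ((791.6409301757812, 190.13877868652344), (28.598350524902344, 10.069862365722656), 3.735952615737915)
[310, 137, 18, 94, 1472] [ 0.6209 -0.0081] ((621.4512939453125, -9.198463439941406), (15.229205131530762, 86.46284484863281), 29.76951026916504)
[560, 137, 80, 107, 5229] [0.8538 0.1178] ((863.9940185546875, 122.11947631835938), (68.25125885009766, 88.79059600830078), 89.87321472167969)
[241, 228, 158, 93, 3949] [ 0.6735 -0.1   ] ((667.3818969726562, -87.80553436279297), (159.4724884033203, 99.6194076538086), 29.77147674560547)
[508, 235, 76, 31, 621] [0.8542 0.0504] ((834.6251220703125, 51.62382125854492), (68.74038696289062, 27.454057693481445), 3.319303512573242)
[0, 350, 80, 50, 2596] [ 0.4536 -0.3472] ((459.8374938964844, -342.31256103515625), (86.482421875, 63.70708084106445), 29.773456573486328)
```

Emit:
{"name": "arm_command", "arguments": {
  "commands": [
    [0,0,0.05,0,0,0],
    [0,0,0.05,0,0,0],
    [0,0,0.03,0,0,0],
    [0,0,0.016,0,0,0],
    [0,0,0,0,0,0],
    [0,0,0,0,0,0]
  ]
}}

```text
time_s: 32.83
tool_pos: [0.6235, -0.0095, 0.1287]
eef_rot: [1.572, 2.717, 0.001]
force: [-0.0, 0.1, -0.5]
finger_gap: 0.324
grasp_force: 0.0
```

Emit:
{"name": "arm_command", "arguments": {
  "commands": [
    [0,0,0,0,0,0],
    [0,0,0,0,0,0],
    [0,0,0,0,0,0]
  ],
  "jaw": -1,
  "force": 20
}}

```text
time_s: 33.2
tool_pos: [0.622, -0.0101, 0.1283]
eef_rot: [1.573, 2.719, -0.003]
force: [-4.2, -3.1, 5.3]
finger_gap: 0.17
grasp_force: 20.0
```

Emit:
{"name": "arm_command", "arguments": {
  "commands": [
    [0,0,0,0,0,0.1745],
    [0,0,0,0,0,0.1745],
    [0,0,0,0,0,0.1745],
    [0,0,0,0,0,0.1745],
    [0,0,0,0,0,0.1745],
    [0,0,0,0,0,0.1745],
    [0,0,0,0,0,0],
    [0,0,0,0,0,0],
    [0,0,0,0,0,0]
  ]
}}

```text
time_s: 34.33
tool_pos: [0.622, -0.0099, 0.1283]
eef_rot: [2.72, 1.57, -0.002]
force: [-4.4, -1.6, 6.3]
finger_gap: 0.174
grasp_force: 20.2
```

Emit:
{"name": "arm_command", "arguments": {
  "commands": [
    [0,0,0,0,0,0],
    [0,0,0,0,0,0],
    [0,0,0,0,0,0]
  ],
  "jaw": -0.35
}}

```text
time_s: 34.7
tool_pos: [0.6222, -0.0092, 0.1268]
eef_rot: [-2.722, -1.569, -0.0]
force: [0.8, 0.5, 0.0]
finger_gap: 0.325
grasp_force: 0.0
```

Emit:
{"name": "arm_command", "arguments": {
  "commands": [
    [0,0,-0.03,0,0,0],
    [0,0,-0.04,0,0,0],
    [0,0,-0.05,0,0,0],
    [0,0,-0.06,0,0,0],
    [0,0,-0.04,0,0,0],
    [0,0,0,0,0,0]
  ],
  "jaw": 0
}}

```text
time_s: 35.45
tool_pos: [0.6238, -0.0095, 0.3516]
eef_rot: [2.717, 1.566, 0.01]
force: [-0.4, -0.4, -1.2]
finger_gap: 0.501
grasp_force: 0.0
```

```bash
python3 -c "
from h import *
plan([.387,.308,.2],38)"
```

```text
t 35.45 pos [ 0.6238 -0.0095  0.3516] shift [ 0.1557 -0.3652  0.1492] |0.424| turn [ 0.0073 -0.0042  0.3828]  yaw 59.9 z-axis [ 0.008 -0.002 -1.   ]
```

Emit:
{"name": "arm_command", "arguments": {
  "commands": [
    [0.0173,-0.0406,0,0,0,0],
    [0.0173,-0.0406,0,0,0,0],
    [0.0173,-0.0406,0,0,0,0],
    [0.0173,-0.0406,0,0,0,0],
    [0.0173,-0.0406,0,0,0,0],
    [0.0173,-0.0406,0,0,0,0],
    [0.0173,-0.0406,0,0,0,0],
    [0.0173,-0.0406,0,0,0,0],
    [0.0173,-0.0404,0.03,0,0,0],
    [0,0,0.04,0,0,0.128],
    [0,0,0.04,0,0,0.128],
    [0,0,0.04,0,0,0.127],
    [0,0,0,0,0,0],
    [0,0,0,0,0,0]
  ]
}}

```text
time_s: 37.2
tool_pos: [0.3845, 0.3087, 0.1978]
eef_rot: [-2.969, -1.025, -0.001]
force: [0.5, 0.7, 0.1]
finger_gap: 0.508
grasp_force: 0.0
```

```bash
python3 -c "
from h import *
grasp('w10',[.395,.314])"
```

```text
rod [0.3954 0.3135] yaw 37.0 size [52, 129] px 2420
t 37.25 pos [0.3851 0.3089 0.1986] shift [0.0005 0.0013 0.1856] |0.186| turn [ 0.0004 -0.0025  0.019 ]  yaw 38.1 z-axis [ 0.002  0.001 -1.   ]
eyes px [[320.0, 209.0], [321.0, 120.0]]
```

Emit:
{"name": "arm_command", "arguments": {
  "commands": [
    [0.0008,0.0013,0.05,0,0,0.019],
    [0,0,0.05,0,0,0],
    [0,0,0.045,0,0,0],
    [0,0,0.03,0,0,0],
    [0,0,0.0105,0,0,0],
    [0,0,0,0,0,0],
    [0,0,0,0,0,0]
  ]
}}

```text
time_s: 38.12
tool_pos: [0.3872, 0.3087, 0.0133]
eef_rot: [-2.98, -0.995, -0.005]
force: [0.3, 0.1, -0.3]
finger_gap: 0.5
grasp_force: 0.0
```

Emit:
{"name": "arm_command", "arguments": {
  "commands": [
    [0,0,0,0,0,0],
    [0,0,0,0,0,0],
    [0,0,0,0,0,0],
    [0,0,0,0,0,0],
    [0,0,0,0,0,0]
  ],
  "jaw": -1,
  "force": 45
}}

```text
time_s: 38.75
tool_pos: [0.3857, 0.3081, 0.0117]
eef_rot: [-2.98, -0.994, -0.0]
force: [-1.0, -0.0, 4.9]
finger_gap: 0.21
grasp_force: 45.0
```

Emit:
{"name": "arm_command", "arguments": {
  "commands": [
    [0,0,-0.02,0,0,0],
    [0,0,-0.05,0,0,0],
    [0,0,-0.055,0,0,0],
    [0,0,-0.055,0,0,0],
    [0,0,-0.055,0,0,0],
    [0,0,-0.055,0,0,0],
    [0,0,0,0,0,0]
  ]
}}

```text
time_s: 39.62
tool_pos: [0.3875, 0.3088, 0.3055]
eef_rot: [-2.979, -0.994, -0.013]
force: [0.4, -0.2, -4.2]
finger_gap: 0.213
grasp_force: 45.0
```

```bash
python3 -c "
from h import *
plan([.4975,-.011,.30],-.2)"
```

```text
t 39.62 pos [0.3875 0.3088 0.3055] shift [-0.104   0.3218  0.0052] |0.338| turn [-0.0009 -0.0083  0.6474]  yaw 36.9 z-axis [ 0.007  0.003 -1.   ]
```

Emit:
{"name": "arm_command", "arguments": {
  "commands": [
    [-0.013,0.0402,0,0,0,0],
    [-0.013,0.0402,0,0,0,0],
    [-0.013,0.0402,0,0,0,0],
    [-0.013,0.0402,0,0,0,0],
    [-0.013,0.0402,0,0,0,0],
    [-0.013,0.0402,0,0,0,0],
    [-0.013,0.0402,0,0,0,0],
    [-0.013,0.0404,0.005,0,0,0],
    [0,0,0,0,0,0.162],
    [0,0,0,0,0,0.162],
    [0,0,0,0,0,0.162],
    [0,0,0,0,0,0.161],
    [0,0,0,0,0,0],
    [0,0,0,0,0,0]
  ]
}}

```text
time_s: 41.38
tool_pos: [0.4949, -0.0117, 0.2947]
eef_rot: [-3.141, 0.001, 0.005]
force: [0.0, 0.9, -4.2]
finger_gap: 0.211
grasp_force: 45.0
```

```bash
python3 -c "
from h import *
inhand('w11',.01)"
```

```text
small eye predicted [317.5 146.2]
col320 rows 100-185 [198, 196, 196, 197, 199, 196, 186, 224, 240, 232, 167, 138, 172, 181, 181, 181, 182, 182, 180, 168, 219, 241, 241, 240, 240, 240, 233, 211, 196, 196, 198, 200, 199, 196, 195, 198, 199, 197, 197, 200, 202, 203, 204, 203, 199, 197, 197, 197, 197, 196, 196, 195, 199, 201, 201, 200, 199, 153, 91, 84, 88, 87, 87, 100, 154, 179, 179, 176, 179, 183, 185, 133, 56, 49, 70, 82, 83, 82, 82, 81, 82, 82, 82, 83, 82]
t 41.42 pos [ 0.4951 -0.0117  0.2952] shift [ 0.0019 -0.0005  0.1052] |0.105| turn [0.1217 0.0018 0.0025]  yaw -0.0 z-axis [-0.002  0.001 -1.   ]
```

Emit:
{"name": "arm_command", "arguments": {
  "commands": [
    [0,-0.0006,0.04,0,0,0.002],
    [0,0,0.04,0,0,0],
    [0,0,0.025,0,0,0],
    [0,0,0,0.122,0,0],
    [0,0,0,0,0,0],
    [0,0,0,0,0,0]
  ]
}}

```text
time_s: 42.18
tool_pos: [0.4958, -0.0115, 0.1917]
eef_rot: [-3.022, 0.007, -0.001]
force: [1.1, 0.5, -4.5]
finger_gap: 0.215
grasp_force: 45.0
```

```bash
python3 -c "
from h import *
plan([.4952,-.0108,.073],-.2,-7)"
```

```text
t 42.17 pos [ 0.4958 -0.0115  0.1917] shift [-0.0007  0.0136  0.1179] |0.119| turn [ 0.0022 -0.0011 -0.0012]  yaw -0.3 z-axis [ 0.001  0.12  -0.993]
```

Emit:
{"name": "arm_command", "arguments": {
  "commands": [
    [-0.0006,0.004,0.034,0,0,0],
    [0,0.0038,0.032,0,0,0],
    [0,0.0028,0.0255,0,0,0],
    [0,0.001,0.009,0,0,0],
    [0,0.001,0.0085,0,0,0],
    [0,0.001,0.009,0,0,0],
    [0,0,0,0,0,0],
    [0,0,0,0,0,0]
  ]
}}

```text
time_s: 43.18
tool_pos: [0.4954, -0.0106, 0.0731]
eef_rot: [-3.02, 0.008, -0.002]
force: [0.2, -0.8, -4.2]
finger_gap: 0.215
grasp_force: 45.0
```

Emit:
{"name": "arm_command", "arguments": {
  "commands": [
    [0,0,0,0,0,0],
    [0,0,0,0,0,0],
    [0,0,0,0,0,0],
    [0,0,0,0,0,0]
  ],
  "jaw": -0.35
}}

```text
time_s: 43.68
tool_pos: [0.4952, -0.0105, 0.0728]
eef_rot: [-3.02, 0.008, -0.001]
force: [-0.0, 0.1, 0.3]
finger_gap: 0.327
grasp_force: 0.0
```

Emit:
{"name": "arm_command", "arguments": {
  "commands": [
    [0,0,-0.02,0,0,0],
    [0,0,-0.04,0,0,0],
    [0,0,-0.05,0,0,0],
    [0,0,-0.05,0,0,0],
    [0,0,-0.0415,-0.122,0,0],
    [-0.059,0,0,0,0,0],
    [0,0,0,0,0,0],
    [0,0,0,0,0,0]
  ]
}}

```text
time_s: 44.68
tool_pos: [0.4362, -0.0347, 0.2728]
eef_rot: [3.141, -0.008, 0.002]
force: [0.4, 0.6, 0.2]
finger_gap: 0.321
grasp_force: 0.0
```

```bash
python3 -c "
from h import *
seated('w12');plan([.6224,-.0095,.27],60)"
```

```text
match 0.973 at dv,du 0 0
t 44.73 pos [ 0.4366 -0.0349  0.2728] shift [ 0.1857 -0.0263  0.0029] |0.188| turn [ 4.0000e-04 -5.0000e-04 -1.0525e+00]  yaw -0.3 z-axis [ 0.001 -0.    -1.   ]
```

Seated again. Next is turn 3, with the handle now at +60°.

Emit:
{"name": "arm_command", "arguments": {
  "commands": [
    [0.0464,-0.0066,0,0,0,0],
    [0.0464,-0.0066,0,0,0,0],
    [0.0464,-0.0066,0,0,0,0],
    [0.0464,-0.0065,0,0,0,0],
    [0,0,0,0,0,-0.175],
    [0,0,0,0,0,-0.175],
    [0,0,0,0,0,-0.175],
    [0,0,0,0,0,-0.175],
    [0,0,0,0,0,-0.175],
    [0,0,0.04,0,0,-0.175],
    [0,0,0.05,0,0,0],
    [0,0,0.04,0,0,0],
    [0,0,0.016,0,0,0],
    [0,0,0,0,0,0],
    [0,0,0,0,0,0]
  ]
}}

```text
time_s: 46.6
tool_pos: [0.6233, -0.0096, 0.1287]
eef_rot: [2.72, 1.567, 0.004]
force: [0.4, 0.1, -0.0]
finger_gap: 0.326
grasp_force: 0.0
```

Emit:
{"name": "arm_command", "arguments": {
  "commands": [
    [0,0,0,0,0,0],
    [0,0,0,0,0,0],
    [0,0,0,0,0,0]
  ],
  "jaw": -1,
  "force": 20
}}

```text
time_s: 46.98
tool_pos: [0.6223, -0.0093, 0.1281]
eef_rot: [2.721, 1.567, 0.002]
force: [-1.6, 0.4, 5.4]
finger_gap: 0.17
grasp_force: 20.0
```

Emit:
{"name": "arm_command", "arguments": {
  "commands": [
    [0,0,0,0,0,0.1745],
    [0,0,0,0,0,0.1745],
    [0,0,0,0,0,0.1745],
    [0,0,0,0,0,0.1745],
    [0,0,0,0,0,0.1745],
    [0,0,0,0,0,0.1745],
    [0,0,0,0,0,0],
    [0,0,0,0,0,0],
    [0,0,0,0,0,0]
  ]
}}

```text
time_s: 48.1
tool_pos: [0.6224, -0.01, 0.1281]
eef_rot: [3.14, -0.001, 0.003]
force: [-2.3, -1.1, 5.3]
finger_gap: 0.177
grasp_force: 20.4
```

Emit:
{"name": "arm_command", "arguments": {
  "commands": [
    [0,0,0,0,0,0],
    [0,0,0,0,0,0],
    [0,0,0,0,0,0]
  ],
  "jaw": -0.35
}}

```text
time_s: 48.48
tool_pos: [0.6213, -0.0092, 0.1262]
eef_rot: [-3.141, 0.003, 0.001]
force: [0.1, -0.3, -0.6]
finger_gap: 0.322
grasp_force: 0.0
```

Emit:
{"name": "arm_command", "arguments": {
  "commands": [
    [0,0,-0.03,0,0,0],
    [0,0,-0.04,0,0,0],
    [0,0,-0.05,0,0,0],
    [0,0,-0.06,0,0,0],
    [0,0,0,0,0,0]
  ],
  "jaw": 0
}}

```text
time_s: 49.1
tool_pos: [0.6243, -0.0097, 0.3134]
eef_rot: [3.139, -0.003, 0.018]
force: [-0.2, 1.1, -1.2]
finger_gap: 0.5
grasp_force: 0.0
```

```bash
python3 -c "
from h import *
plan([.551,-.338,.2],-13)"
```

```text
t 49.10 pos [ 0.6243 -0.0097  0.3134] shift [-0.0739  0.3282  0.1133] |0.355| turn [ 0.0011 -0.0117  0.225 ]  yaw -0.1 z-axis [ 0.011 -0.002 -1.   ]
```

Emit:
{"name": "arm_command", "arguments": {
  "commands": [
    [-0.009,0.041,0,0,0,0],
    [-0.009,0.041,0,0,0,0],
    [-0.009,0.041,0,0,0,0],
    [-0.009,0.041,0,0,0,0],
    [-0.009,0.041,0,0,0,0],
    [-0.009,0.041,0.015,0,0,0],
    [-0.009,0.041,0.03,0,0,0],
    [-0.009,0.041,0.03,0,0,0.112],
    [0,0,0.035,0,0,0.113],
    [0,0,0,0,0,0],
    [0,0,0,0,0,0]
  ]
}}

```text
time_s: 50.48
tool_pos: [0.5494, -0.3369, 0.1975]
eef_rot: [3.121, -0.352, 0.001]
force: [0.8, 0.1, -0.1]
finger_gap: 0.502
grasp_force: 0.0
```

```bash
python3 -c "
from h import *
grasp('w13',[.5605,-.341])"
```

```text
rod [ 0.5616 -0.3433] yaw -13.9 size [52, 128] px 2407
t 50.52 pos [ 0.5498 -0.3372  0.1984] shift [0.0024 0.0018 0.1854] |0.185| turn [ 0.0013 -0.0022  0.0185]  yaw -12.9 z-axis [ 0.002 -0.002 -1.   ]
eyes px [[320.0, 209.0], [322.0, 120.0]]
```

Emit:
{"name": "arm_command", "arguments": {
  "commands": [
    [0.0024,0.0018,0.05,0,0,0.0185],
    [0,0,0.05,0,0,0],
    [0,0,0.045,0,0,0],
    [0,0,0.03,0,0,0],
    [0,0,0.01,0,0,0],
    [0,0,0,0,0,0],
    [0,0,0,0,0,0]
  ]
}}

```text
time_s: 51.4
tool_pos: [0.5523, -0.3405, 0.014]
eef_rot: [3.116, -0.384, 0.005]
force: [-0.5, -0.8, 0.5]
finger_gap: 0.503
grasp_force: 0.0
```

Emit:
{"name": "arm_command", "arguments": {
  "commands": [
    [0,0,0,0,0,0],
    [0,0,0,0,0,0],
    [0,0,0,0,0,0],
    [0,0,0,0,0,0],
    [0,0,0,0,0,0]
  ],
  "jaw": -1,
  "force": 45
}}

```text
time_s: 52.02
tool_pos: [0.551, -0.3397, 0.012]
eef_rot: [3.117, -0.385, 0.0]
force: [-1.2, 0.4, 2.6]
finger_gap: 0.212
grasp_force: 45.0
```

```bash
python3 -c "
from h import *
plan([.4975,-.011,.30],-.2)"
```

```text
t 52.02 pos [ 0.551  -0.3397  0.012 ] shift [-0.1317 -0.3057 -0.2882] |0.440| turn [ 5.000e-04 -2.000e-04 -2.421e-01]  yaw -14.1 z-axis [ 0. -0. -1.]
```

Emit:
{"name": "arm_command", "arguments": {
  "commands": [
    [0,0,-0.02,0,0,0],
    [0,0,-0.05,0,0,0],
    [0,0,-0.055,0,0,0],
    [0,0,-0.055,0,0,0],
    [-0.0165,-0.0382,-0.055,0,0,0],
    [-0.0165,-0.0382,-0.04,0,0,0],
    [-0.0165,-0.0382,-0.014,0,0,0],
    [-0.0165,-0.0382,0,0,0,0],
    [-0.0165,-0.0382,0,0,0,0],
    [-0.0165,-0.0382,0,0,0,0],
    [-0.0165,-0.0382,0,0,0,0],
    [-0.0162,-0.0383,0,0,0,0],
    [0,0,0,0,0,-0.121],
    [0,0,0,0,0,-0.121],
    [0,0,0,0,0,0],
    [0,0,0,0,0,0]
  ]
}}

```text
time_s: 54.02
tool_pos: [0.4978, -0.0147, 0.2954]
eef_rot: [-3.141, 0.009, 0.001]
force: [0.1, -0.2, -4.1]
finger_gap: 0.208
grasp_force: 45.0
```

```bash
python3 -c "
from h import *
inhand('w14',.01)"
```

```text
small eye predicted [317.5 146.2]
col320 rows 100-185 [132, 146, 189, 203, 197, 197, 197, 197, 198, 191, 223, 200, 120, 144, 177, 181, 182, 181, 181, 182, 178, 188, 230, 241, 240, 240, 240, 240, 240, 230, 206, 199, 198, 199, 198, 199, 199, 198, 198, 198, 198, 198, 198, 198, 198, 198, 197, 197, 197, 197, 197, 197, 197, 197, 197, 197, 197, 197, 160, 103, 86, 86, 88, 87, 90, 130, 170, 181, 178, 177, 182, 185, 152, 87, 52, 64, 81, 84, 83, 84, 84, 84, 83, 84, 84]
t 54.08 pos [ 0.4978 -0.0147  0.2954] shift [-0.001  -0.0035  0.1054] |0.105| turn [ 1.22e-01 -1.00e-04 -1.80e-03]  yaw -0.3 z-axis [-0.  0. -1.]
```

Emit:
{"name": "arm_command", "arguments": {
  "commands": [
    [-0.0019,-0.0036,0.04,0,0,-0.001],
    [0,0,0.04,0,0,0],
    [0,0,0.025,0,0,0],
    [0,0,0,0.122,0,0],
    [0,0,0,0,0,0],
    [0,0,0,0,0,0]
  ]
}}

```text
time_s: 54.82
tool_pos: [0.4965, -0.0114, 0.1909]
eef_rot: [-3.022, 0.005, -0.001]
force: [0.2, 0.7, -3.6]
finger_gap: 0.213
grasp_force: 45.0
```

```bash
python3 -c "
from h import *
plan([.4959,-.0108,.073],-.2,-7)"
```

```text
t 54.83 pos [ 0.4965 -0.0114  0.1909] shift [-0.0007  0.0135  0.1172] |0.118| turn [ 0.0022 -0.001   0.    ]  yaw -0.2 z-axis [ 0.001  0.12  -0.993]
```

Emit:
{"name": "arm_command", "arguments": {
  "commands": [
    [-0.0006,0.004,0.034,0,0,0],
    [0,0.0038,0.032,0,0,0],
    [0,0.0028,0.025,0,0,0],
    [0,0.001,0.009,0,0,0],
    [0,0.001,0.0085,0,0,0],
    [0,0.0009,0.0085,0,0,0],
    [0,0,0,0,0,0],
    [0,0,0,0,0,0]
  ]
}}

```text
time_s: 55.82
tool_pos: [0.496, -0.0104, 0.0731]
eef_rot: [-3.02, 0.004, -0.001]
force: [0.2, 0.2, -4.2]
finger_gap: 0.214
grasp_force: 45.0
```

Emit:
{"name": "arm_command", "arguments": {
  "commands": [
    [0,0,0,0,0,0],
    [0,0,0,0,0,0],
    [0,0,0,0,0,0],
    [0,0,0,0,0,0]
  ],
  "jaw": -0.35
}}

```text
time_s: 56.32
tool_pos: [0.4957, -0.0103, 0.0729]
eef_rot: [-3.02, 0.004, -0.001]
force: [-0.2, 0.3, -0.2]
finger_gap: 0.324
grasp_force: 0.0
```

Emit:
{"name": "arm_command", "arguments": {
  "commands": [
    [0,0,-0.02,0,0,0],
    [0,0,-0.04,0,0,0],
    [0,0,-0.05,0,0,0],
    [0,0,-0.05,0,0,0],
    [0,0,-0.0415,-0.122,0,0],
    [-0.0595,0,0,0,0,0],
    [0,0,0,0,0,0],
    [0,0,0,0,0,0]
  ]
}}

```text
time_s: 57.32
tool_pos: [0.4364, -0.0348, 0.2729]
eef_rot: [3.141, -0.004, 0.002]
force: [0.8, 0.8, 0.7]
finger_gap: 0.323
grasp_force: 0.0
```

```bash
python3 -c "
from h import *
seated('w15');plan([.6224,-.0095,.126],-.2)"
```

```text
match 0.990 at dv,du 0 0
t 57.38 pos [ 0.4367 -0.0349  0.2729] shift [ 0.1855 -0.0259  0.1471] |0.238| turn [ 0.0001 -0.0007  0.0007]  yaw -0.2 z-axis [ 0.001 -0.    -1.   ]
```

Fourth rod seated. Now the last turn.

Emit:
{"name": "arm_command", "arguments": {
  "commands": [
    [0.0464,-0.0065,0,0,0,0],
    [0.0464,-0.0065,0,0,0,0],
    [0.0464,-0.0065,0,0,0,0],
    [0.0463,-0.0064,0.03,0,0,0],
    [0,0,0.05,0,0,0],
    [0,0,0.04,0,0,0],
    [0,0,0.027,0,0,0],
    [0,0,0,0,0,0],
    [0,0,0,0,0,0]
  ]
}}

```text
time_s: 58.5
tool_pos: [0.6229, -0.0095, 0.1267]
eef_rot: [3.141, -0.004, 0.003]
force: [0.6, 0.6, 0.3]
finger_gap: 0.319
grasp_force: 0.0
```

Emit:
{"name": "arm_command", "arguments": {
  "commands": [
    [0,0,0,0,0,0],
    [0,0,0,0,0,0],
    [0,0,0,0,0,0]
  ],
  "jaw": -1,
  "force": 20
}}

```text
time_s: 58.88
tool_pos: [0.6227, -0.01, 0.1273]
eef_rot: [3.14, -0.004, 0.005]
force: [-0.1, -2.3, 4.5]
finger_gap: 0.171
grasp_force: 20.0
```

Emit:
{"name": "arm_command", "arguments": {
  "commands": [
    [0,0,0,0,0,0.1745],
    [0,0,0,0,0,0.1745],
    [0,0,0,0,0,0.1745],
    [0,0,0,0,0,0.1745],
    [0,0,0,0,0,0.1745],
    [0,0,0,0,0,0.1745],
    [0,0,0,0,0,0],
    [0,0,0,0,0,0],
    [0,0,0,0,0,0]
  ]
}}

```text
time_s: 60.0
tool_pos: [0.622, -0.0102, 0.1273]
eef_rot: [2.719, -1.572, 0.003]
force: [-1.9, -3.7, 7.8]
finger_gap: 0.174
grasp_force: 20.5
```

Emit:
{"name": "arm_command", "arguments": {
  "commands": [
    [0,0,0,0,0,0],
    [0,0,0,0,0,0],
    [0,0,0,0,0,0]
  ],
  "jaw": -0.35
}}

```text
time_s: 60.38
tool_pos: [0.6212, -0.0089, 0.1252]
eef_rot: [2.719, -1.574, -0.002]
force: [-0.4, 0.1, 0.3]
finger_gap: 0.325
grasp_force: 0.0
```

Emit:
{"name": "arm_command", "arguments": {
  "commands": [
    [0,0,-0.03,0,0,0],
    [0,0,-0.04,0,0,0],
    [0,0,-0.05,0,0,0],
    [0,0,-0.06,0,0,0],
    [0,0,-0.02,0,0,-0.174],
    [0,0,-0.02,0,0,-0.174],
    [0,0,-0.02,0,0,-0.174],
    [0,0,0,0,0,-0.175],
    [0,0,0,0,0,-0.175],
    [0,0,0,0,0,-0.175],
    [0,0,0,0,0,0],
    [0,0,0,0,0,0]
  ]
}}

```text
time_s: 61.88
tool_pos: [0.6216, -0.0091, 0.3654]
eef_rot: [-3.141, 0.008, 0.001]
force: [0.0, -0.8, -0.3]
finger_gap: 0.326
grasp_force: 0.0
```

```bash
python3 - <<'E'
from h import *
im,c,s=snap("wrist","w16");cv2.imwrite("pics/w16z.png",im)
p,B=guardpose(2.0,.8,-.0095);up=p-B.apply([0,0,1])*.17
plan(p,0,np.degrees(.8));plan(up,0,np.degrees(.8))
E
```

```text
t 61.92 pos [ 0.6216 -0.0091  0.3655] shift [-0.1262 -0.1391  0.1854] |0.264| turn [-0.8001  0.0023 -0.0043]  yaw -0.3 z-axis [-0.  0. -1.]
t 61.92 pos [ 0.6216 -0.0091  0.3655] shift [-0.1269 -0.2611  0.0669] |0.298| turn [-0.8001  0.0023 -0.0043]  yaw -0.3 z-axis [-0.  0. -1.]
```

View pics/w16z.png

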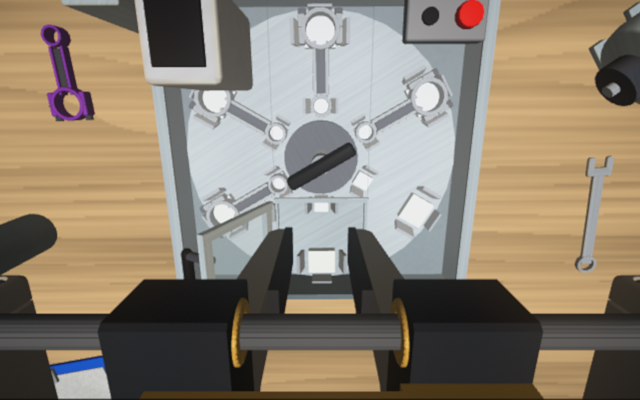

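All four rods lie in neighbouring nests: (220,210), (214,98), (320,30) and (428,97). The empty nest stands in the window at (320,262), next to the last rod. Now the guard.

Emit:
{"name": "arm_command", "arguments": {
  "commands": [
    [-0.0212,-0.0435,0,0,0,0],
    [-0.0212,-0.0435,0,0,0,0],
    [-0.0212,-0.0435,0,0,0,0],
    [-0.0212,-0.0435,0,0,0,0],
    [-0.0212,-0.0435,0,0,0,0],
    [-0.0209,-0.0435,0,0,0,0],
    [0,0,0,-0.16,0,0],
    [0,0,0,-0.16,0,0],
    [0,0,0,-0.16,0,0],
    [0,0,0,-0.16,0,0],
    [0,0,0,-0.16,0,0],
    [0,0,0,0,0,0],
    [0,0,0,0,0,0]
  ],
  "jaw": -0.5
}}

```text
time_s: 63.55
tool_pos: [0.4956, 0.2519, 0.3664]
eef_rot: [2.345, -0.005, 0.0]
force: [0.1, -0.4, 1.2]
finger_gap: 0.253
grasp_force: 0.0
```

```bash
python3 - <<'E'
from h import *
p,B=guardpose(2.0,.8,-.0095);up=p-B.apply([0,0,1])*.1;print(p,up)
plan(up,0,np.degrees(.8))
plan(p,0,np.degrees(.8))
g=np.linspace(2.0,-.02,17);t=np.linspace(.8,0,17)
rows([guardpose(a,b,-.0095) for a,b in zip(g,t)],3)
E
```

```text
[0.4959     0.13060312 0.18018255] [0.4959     0.20233873 0.24985322]
t 63.55 pos [0.4956 0.2519 0.3664] shift [ 0.0003 -0.0487  0.1169] |0.127| turn [-0.003   0.0014 -0.0035]  yaw -0.2 z-axis [-0.001 -0.715 -0.699]
t 63.55 pos [0.4956 0.2519 0.3664] shift [ 0.0004 -0.0484  0.2169] |0.222| turn [-0.003   0.0014 -0.0035]  yaw -0.2 z-axis [-0.001 -0.715 -0.699]
[[0.0, 0.015, 0.002, 0.05, 0.0, 0.0], [0.0, 0.014, 0.003, 0.05, 0.0, 0.0], [0.0, 0.014, 0.003, 0.05, 0.0, 0.0], [0.0, 0.014, 0.006, 0.05, 0.0, 0.0], [0.0, 0.013, 0.006, 0.05, 0.0, 0.0], [0.0, 0.013, 0.007, 0.05, 0.0, 0.0], [0.0, 0.012, 0.008, 0.05, 0.0, 0.0], [0.0, 0.012, 0.009, 0.05, 0.0, 0.0], [0.0, 0.01, 0.01, 0.05, 0.0, 0.0], [0.0, 0.01, 0.011, 0.05, 0.0, 0.0], [0.0, 0.01, 0.012, 0.05, 0.0, 0.0], [0.0, 0.008, 0.012, 0.05, 0.0, 0.0], [0.0, 0.007, 0.013, 0.05, 0.0, 0.0], [0.0, 0.006, 0.013, 0.05, 0.0, 0.0], [0.0, 0.006, 0.014, 0.05, 0.0, 0.0], [0.0, 0.004, 0.015, 0.05, 0.0, 0.0]]
```

Emit:
{"name": "arm_command", "arguments": {
  "commands": [
    [0,-0.0245,0,0,0,0],
    [0,-0.024,0.02,0,0,0],
    [0,0,0.04,0,0,0],
    [0,0,0.05,0,0,0],
    [0,0,0.05,0,0,0],
    [0,0,0.04,0,0,0],
    [0,0,0.017,0,0,0],
    [0,0,0,0,0,0],
    [0,0,0,0,0,0]
  ]
}}

```text
time_s: 64.68
tool_pos: [0.4961, 0.1312, 0.1814]
eef_rot: [2.343, -0.004, 0.003]
force: [0.5, 0.1, -0.1]
finger_gap: 0.25
grasp_force: 0.0
```

Emit:
{"name": "arm_command", "arguments": {
  "commands": [
    [0,0,0,0,0,0],
    [0,0,0,0,0,0],
    [0,0,0,0,0,0]
  ],
  "jaw": -1,
  "force": 20
}}

```text
time_s: 65.05
tool_pos: [0.4957, 0.131, 0.1809]
eef_rot: [2.342, -0.003, 0.002]
force: [-1.9, 3.6, 6.1]
finger_gap: 0.121
grasp_force: 20.0
```

Emit:
{"name": "arm_command", "arguments": {
  "commands": [
    [0,0.015,0.002,0.05,0,0],
    [0,0.014,0.003,0.05,0,0],
    [0,0.014,0.003,0.05,0,0],
    [0,0.014,0.006,0.05,0,0],
    [0,0.013,0.006,0.05,0,0],
    [0,0.013,0.007,0.05,0,0],
    [0,0.012,0.008,0.05,0,0],
    [0,0.012,0.009,0.05,0,0],
    [0,0.01,0.01,0.05,0,0],
    [0,0.01,0.011,0.05,0,0],
    [0,0.01,0.012,0.05,0,0],
    [0,0.008,0.012,0.05,0,0],
    [0,0.007,0.013,0.05,0,0],
    [0,0.006,0.013,0.05,0,0],
    [0,0,0,0,0,0]
  ]
}}

```text
time_s: 66.92
tool_pos: [0.4946, -0.0469, 0.1513]
eef_rot: [3.043, -0.007, -0.0]
force: [3.5, 1.3, -2.7]
finger_gap: 0.123
grasp_force: 20.0
```

Emit:
{"name": "arm_command", "arguments": {
  "commands": [
    [0,0.006,0.014,0.05,0,0],
    [0,0.004,0.012,0.05,0,0],
    [0,0,0,0,0,0],
    [0,0,0,0,0,0]
  ]
}}

```text
time_s: 67.42
tool_pos: [0.4945, -0.0576, 0.1267]
eef_rot: [-3.141, 0.003, 0.001]
force: [4.0, 2.9, -3.1]
finger_gap: 0.123
grasp_force: 20.0
```

Emit:
{"name": "arm_command", "arguments": {
  "commands": [
    [0,0,0.003,0,0,0],
    [0,0,0.002,0,0,0],
    [0,0,0,0,0,0]
  ]
}}

```text
time_s: 67.8
tool_pos: [0.4948, -0.0579, 0.1255]
eef_rot: [3.141, -0.002, -0.001]
force: [-9.6, 7.5, 21.2]
finger_gap: 0.124
grasp_force: 20.0
```

Emit:
{"name": "arm_command", "arguments": {
  "commands": [
    [0,0,-0.002,0,0,0],
    [0,0,0,0,0,0],
    [0,0,0,0,0,0],
    [0,0,0,0,0,0]
  ],
  "jaw": -0.3
}}

```text
time_s: 68.3
tool_pos: [0.4942, -0.0587, 0.1237]
eef_rot: [3.142, -0.004, -0.001]
force: [-0.3, -0.4, -0.6]
finger_gap: 0.348
grasp_force: 0.0
```

Emit:
{"name": "arm_command", "arguments": {
  "commands": [
    [0,0,-0.02,0,0,0],
    [0,0,-0.04,0,0,0],
    [0,0,-0.05,0,0,0],
    [0,0,-0.05,0,0,0],
    [0,0,-0.05,0,0,0],
    [0,0,-0.03,0,0,0],
    [-0.03,0,0,0,0,0],
    [0,0,0,0,0,0],
    [0,0,0,0,0,0]
  ]
}}

```text
time_s: 69.42
tool_pos: [0.4648, -0.0586, 0.3636]
eef_rot: [-3.141, 0.004, 0.001]
force: [0.9, -0.5, -0.7]
finger_gap: 0.35
grasp_force: 0.0
```

```bash
python3 - <<'E'
from h import *
im,c,s=snap("wrist","w17");cv2.imwrite("pics/w17z.png",cv2.resize(im[0:260,120:520],(800,520)))
b=unproj(c,[[0,0]],.138)
for g in (0,.02,.05):
    y=-.0095+.066-.114*np.cos(g)+.038*np.sin(g);z=.1+.114*np.sin(g)+.038*np.cos(g);print(g,proj(c,[[.4949,y,z]]).round(1))
for v in (120,150,170): print(v,im[v,300:370].max(1).tolist())
E
```

```text
0 [[317.9 143.3]]
0.02 [[317.2 143.5]]
0.05 [[316.1 143.9]]
120 [212, 213, 213, 213, 212, 212, 212, 212, 210, 209, 209, 211, 213, 203, 134, 56, 50, 52, 57, 63, 59, 53, 50, 51, 95, 174, 199, 200, 203, 200, 200, 201, 206, 213, 216, 215, 214, 212, 211, 212, 212, 212, 212, 214, 214, 214, 214, 214, 214, 214, 214, 215, 214, 215, 215, 217, 217, 216, 216, 214, 215, 214, 213, 212, 206, 203, 202, 203, 202, 202]
150 [207, 208, 215, 216, 215, 178, 146, 141, 139, 149, 167, 190, 208, 212, 145, 57, 47, 51, 54, 59, 57, 52, 49, 49, 94, 171, 197, 198, 203, 199, 198, 201, 207, 210, 210, 210, 210, 210, 211, 211, 210, 210, 209, 211, 211, 213, 213, 214, 214, 215, 215, 216, 214, 214, 212, 211, 211, 211, 211, 212, 213, 213, 214, 213, 213, 213, 214, 215, 215, 208]
170 [211, 199, 209, 211, 210, 203, 185, 158, 149, 183, 203, 204, 207, 212, 152, 65, 46, 49, 52, 58, 55, 51, 47, 46, 91, 169, 196, 198, 202, 199, 197, 200, 210, 215, 209, 201, 189, 182, 175, 172, 171, 171, 170, 169, 169, 169, 170, 170, 170, 170, 168, 168, 168, 169, 169, 170, 169, 168, 167, 167, 168, 168, 169, 168, 167, 168, 167, 167, 167, 168]
```

View pics/w17z.png

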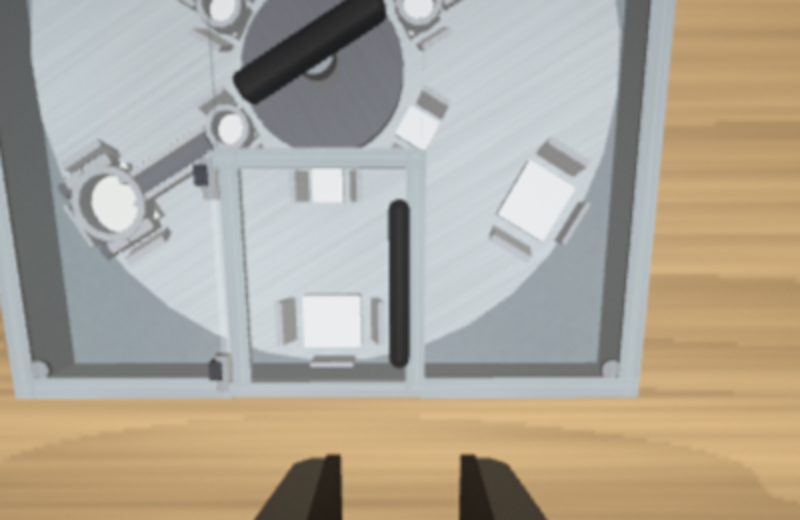

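The guard is down flat: bar at column 319, where g = 0 predicts 318 plus the camera bias. The window nest is empty with the last rod beside it, and the robot is clear.

```bash
python3 -c "
from plant import arm
print(arm.finish_job())"
```

```text
the job is handed in; nothing more can be done
None
```

I handed the job in at about 69 s: all four steel rods are seated in neighbouring nests, the dial was turned one click after each, the window nest next to the last rod is empty, the guard is folded down flat, and the spray can and spanner were not touched.

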